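Turn the parts tin right way up and feed it down the roller track

ROBOT

A 6-joint arm with a two-finger parallel gripper is mounted at the origin on a cart in front of the work surface, level with it; the furniture and walls round the work are solid. World frame = base frame: x ahead of the robot, y to its left, z up, the work surface at z = 0. Lengths are in mm, angles in rad, forces in N, time in s.
With the tool pointing down it reaches from about 350 to 1000 mm from the base axis. Payload 7.1 kg.
Tool frame: the origin (TCP) lies at the very end of the fingers, on their centre line; the grasp point (between the pads) lies 19 mm behind it (bot.pinch_z is the distance from the TCP to the grasp point, in mm); z points along the fingers, y is the direction in which the jaws open and shut (so a half turn about z gives the same grasp; the last joint's range is limited). The gripper opens to 85 mm and grips with 20 to 120 N. Pads are 22 mm wide; open, the fingers measure 114 mm over their backs; the gripper's body (76 mm by 85 mm) begins 54 mm behind the grasp point. The pads swing forward as they close: fully open they stand 13 mm farther back than shut.
Start: joints at [-1.35, 0.423, 1.63, -0, 1.089, -0.019], TCP at [148.462, -607.095, 231.319] pointing down, gripper open.
Joint ranges: [-3, 3], [-0.9, 2.11], [0.09, 2.58], [-1.31, 4.45], [0.11, 2.69], [-2.54, 2.54]. Speed limits (rad/s): [2.39, 2.39, 3.01, 3.14, 3.14, 3.14].

INTERFACE

Orientations are given as a unit quaternion [w, x, y, z].
In Python, from workcell import bot gives the robot as it stands.
- The arm moves only by the tool arm_command, never from a script. Its argument "targets" is a list of rows, each a list of 2 entries, a list of its own where there are three numbers: the shift along the tool's x, y, z in cm, then the turn, a rotation vector about the tool's x, y, z in rad. In form: [[[tx, ty, tz], [wx, wy, wz]], ...]. A call has 1 to 10 rows; each row is the pose to reach, as a shift and turn from the pose commanded when the call began, along the tool's axes at that moment; what a row does not reach only later rows make up. A row lasts 1/10 s, in which the tool goes at most 50 mm and 8.59 degrees, less where a joint would pass 70% of its speed; a pose out of reach is approached as far as the arm can. A call with a gripper value outside its range is refused whole. "claw" is the closure, from 0 (fully open) to 1 (shut), set as the call begins (left out, the last holds). The fingers move at their own pace and stop on an object; "newtons" is the grip in N (left out, the last holds). Time passes only in rows, so rows that repeat a pose let the fingers close. It gives the time, the measured TCP pose, the force and the opening at its end, in the units of the state.
- bot.read_state(): the state, without advancing time (a new reading comes with each control period).
- bot.read_camera(name): name is "scene" or "top"; returns the picture (400x640x3 uint8, blue, green, red); there is no depth.
- bot.camera_info(name): a dict with "fx", "fy", "cx", "cy" (pixels), "world_from_camera" (4x4, takes a point from camera to world coordinates). Camera axes: x right, y down, z forward; pixel columns grow to the right and rows downward; lengths in mm; the calibration is good to about 2 mm. A picture is of the moment at which its call begins. camera_info takes no time and is no camera call.
- bot.close_job(): hands the job in, once; it reports no verdict.
The state is a dict: "t": time; "joints": joint angles; "joint_vel": joint speeds; "joint_torque": joint torques, N m; "tool_pos": TCP position; "ee_rot": TCP orientation; "wrist_force": force on the tool from outside, world axes, zero at the start; "wrist_torque": the same for the moment, N m; "finger_gap": opening from 0.0 (shut) to 1.0 (fully open).
Only numpy, scipy, OpenCV 4.12 (cv2) and the standard library are available. Lean on these libraries where they do the work, as an engineer would, in place of code of your own. Each camera call takes 0.05 s, during which the arm holds its last target.

TASK

The steel parts tin lies upside down on the bench. Turn it right way up without dropping it or letting it topple, set it lid up and lengthwise on the upper part of the sloped roller track, well clear of the stop, and let go so that it rolls down by itself until it rests fully against the stop. Leave the other things on the bench where they are.

Things in the scene. Friction and masses are not known exactly. Their poses are not given: they have to be found in the camera images.
- tin_center (a point): Centre of the dark green steel tin, a closed box 102 mm long (its y axis), 68 mm wide over the clasp, 63 mm over the bare walls (its x axis), 50 mm high (its z axis, from base to lid). It starts on its lid, z axis down, its length roughly left-right, turned up to about 25 degrees. Take it across its width; its length is too wide for a gripper. It can stand on either end.
- tin: The same tin as a whole, about 0.3 kg (varies by a third), lid fixed shut; origin at the centre of its base, same axes as tin_center. Either end may lead on the rollers. The bench round its start, to about 60 mm, is clear enough to stand it on end (102 mm tall). Tilted grasps near its upper edge keep the palm clear of it.
- stop_face (a point): Point on the face of the stop plate at the track's lower (right) end, midway between the rails, at the height of the roller tops (50 mm over the bench). Axes of the sloped bed: x runs downhill along the track, z is square to the roller tops, y across. The plate stands 28 mm over the rollers. A tin resting home lid up has its centre at x = -51 mm, y = 0, z = 25 mm in this frame.
- load_end (a point): Point between the rails at roller-top height, 215 mm uphill of the stop face: a good place for the middle of the tin when it is set down. Same axes as stop_face. A tin let go here starts rolling at once and reaches the stop in 1 to 3 s.
- track: The roller track, a bare steel frame fixed to the bench, running roughly left-right, falling to the right by 0.15 rad, 280 mm long: 11 free-turning rollers 18 mm thick every 25 mm. The guide rails are 80 mm apart inside, 4 mm thick, 6 mm higher than the roller tops; free air outside them. Origin on the bench below stop_face, x axis level towards the stop end, z up.
- small_carton: Small brown carton, 76 x 49 x 43 mm, behind the tin. A bystander to leave alone; origin at the centre of its underside.
- small_hammer: Small hammer with a wooden shaft, 208 mm long, lying behind the tin. A bystander to leave alone; origin at the centre of its underside.
- rim_lock: Open rim-lock case, 110 x 62 x 18 mm, behind the lower end of the track. A bystander to leave alone; origin at the centre of its underside.
- padlock_lying: Brass padlock lying flat, 67 x 44 x 18 mm, at the left. A bystander to leave alone; origin at the centre of its underside.
- pliers: Red-handled pliers, 145 mm long, lying behind the track. A bystander to leave alone; origin at the centre of its underside.

How it is judged:
By the outcome, as a careful person would: the job done as asked, in the order asked, and still so for the second after the job is handed in, with the robot touching nothing.
It also fails if it takes over 69 s, if anything falls off the work surface, if the arm or the gripper's body presses on something with over 40 N, if the wrist force passes 120 N, or if a joint passes its speed limit or range.

## Working session

There is one attempt and no reset: what is moved stays moved. The work goes in short steps, Python scripts to look and compute and a tool call to move; the robot and the scene stay as the last step left them, time stands still between calls to the robot, and variables do not carry over. Pictures are saved under pics/ and viewed, and the job is handed in when it is done.

Besides the shell and the picture viewer there is one more tool, called after "Request:" as name(argument=value, ...) on one line, values as JSON. arm_command: Moves the arm, as the interface text tells. Its arguments: {"type":"object","properties":{"targets":{"type":"array"},"claw":{"type":"number"},"newtons":{"type":"number"}},"required":["targets"]}

```bash
ls; mkdir -p pics; python3 - <<'E'
from workcell import bot
import cv2
for n in("scene","top"):
    cv2.imwrite(f"pics/{n}0.png",bot.read_camera(n)); print(n,bot.camera_info(n))
print(bot.read_state())
E
```

```text
pics
scene {'fx': 456.62683600569585, 'fy': 456.62683600569585, 'cx': 314.204876575598, 'cy': 204.2585932910971, 'world_from_camera': array([[-6.40991375e-01, -4.00985387e-01,  6.54477484e-01,
        -3.53324577e+02],
       [-7.67532688e-01,  3.40262668e-01, -5.43244779e-01,
         7.07595417e+02],
       [-4.86103666e-03, -8.50548080e-01, -5.25874827e-01,
         7.72733142e+02],
       [ 0.00000000e+00,  0.00000000e+00,  0.00000000e+00,
         1.00000000e+00]])}
top {'fx': 456.34983943899573, 'fy': 456.34983943899573, 'cx': 321.05346726280885, 'cy': 198.78879396021844, 'world_from_camera': array([[ 1.94674149e-02, -9.94748982e-01,  1.00476276e-01,
         3.95420693e+02],
       [-9.99785534e-01, -2.00784556e-02, -5.07367027e-03,
         1.14775421e+00],
       [ 7.06443678e-03, -1.00355956e-01, -9.94926518e-01,
         1.31006187e+03],
       [ 0.00000000e+00,  0.00000000e+00,  0.00000000e+00,
         1.00000000e+00]])}
{'t': 0.1, 'joints': array([-1.34998822e+00,  4.23744777e-01,  1.63059858e+00, -1.57753332e-05,
        1.08862735e+00, -1.90143317e-02]), 'joint_vel': array([ 6.11148455e-05, -1.90171513e-03, -2.79028686e-03, -1.48026557e-03,
        5.13211320e-04, -1.33455602e-03]), 'joint_torque': array([-6.57914788e-04, -5.58427298e+01, -2.82442582e+01, -5.67447580e-05,
        2.96263584e-03,  5.63872362e-06]), 'tool_pos': array([ 148.36068288, -606.62911786,  230.64159167]), 'ee_rot': array([-6.84819943e-04,  9.92818586e-01,  1.19627674e-01, -7.63532232e-05]), 'wrist_force': array([-0.44338595, -0.13976325,  0.28736809]), 'wrist_torque': array([0.06272303, 0.0337995 , 0.00815534]), 'finger_gap': 0.998338925533533}
```

View pics/top0.png

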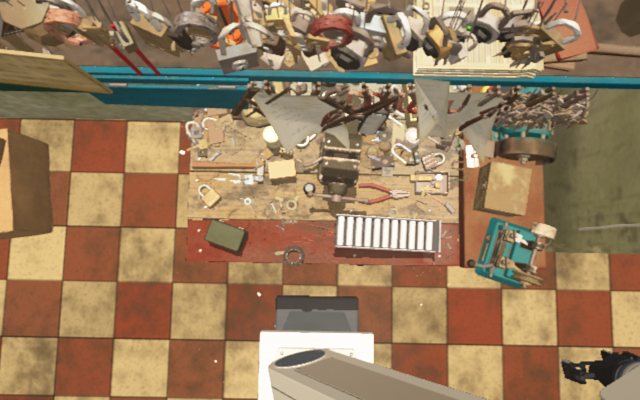

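View pics/scene0.png

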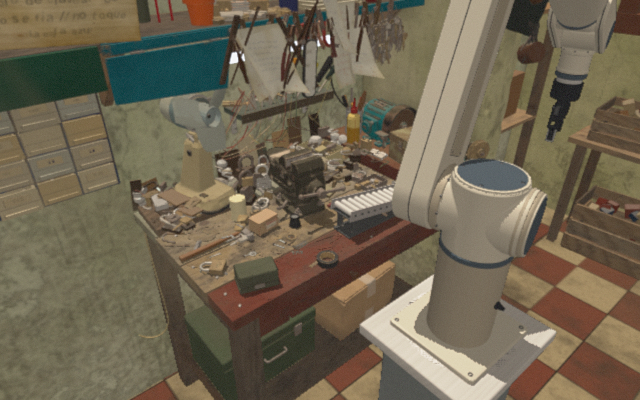

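The top view shows the tin at about px (226,236) and the track between px (337,215) and (440,255), with the hammer and padlock behind the tin. I'll enlarge both areas.

```bash
python3 - <<'E'
import cv2,numpy as np
t=cv2.imread("pics/top0.png"); s=cv2.imread("pics/scene0.png")
a=cv2.resize(t[205:265,190:270],None,fx=8,fy=8,interpolation=cv2.INTER_CUBIC)
cv2.imwrite("pics/a.png",a)
b=cv2.resize(t[200:270,325:450],None,fx=6,fy=6,interpolation=cv2.INTER_CUBIC);cv2.imwrite("pics/b.png",b)
c=cv2.resize(s[240:310,215:300],None,fx=8,fy=8,interpolation=cv2.INTER_CUBIC);cv2.imwrite("pics/c.png",c)
d=cv2.resize(s[165:260,310:420],None,fx=6,fy=6,interpolation=cv2.INTER_CUBIC);cv2.imwrite("pics/d.png",d)
E
```

```text
(no output)
```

View pics/a.png

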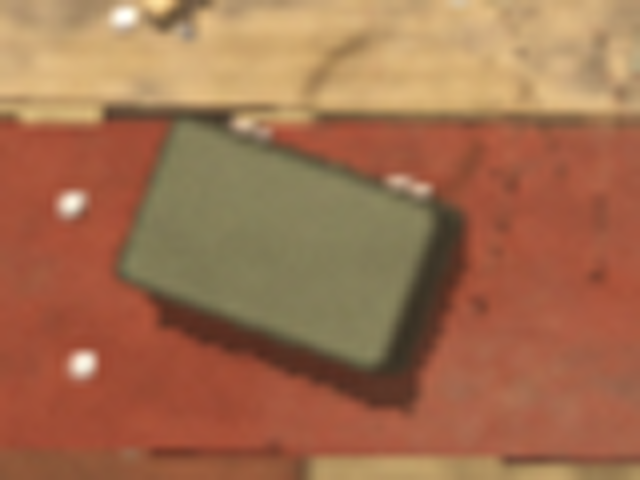

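View pics/b.png

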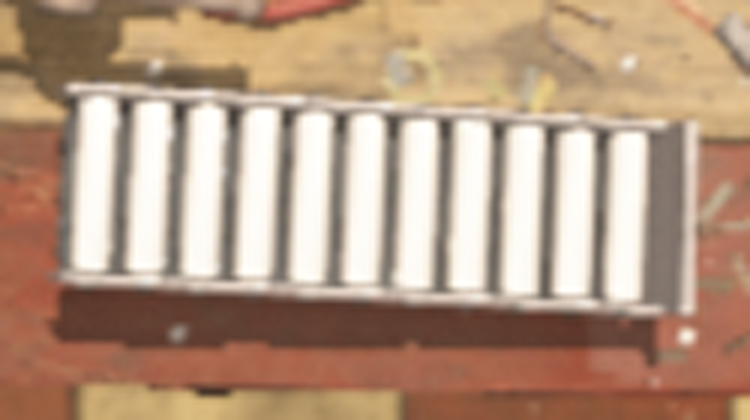

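View pics/c.png

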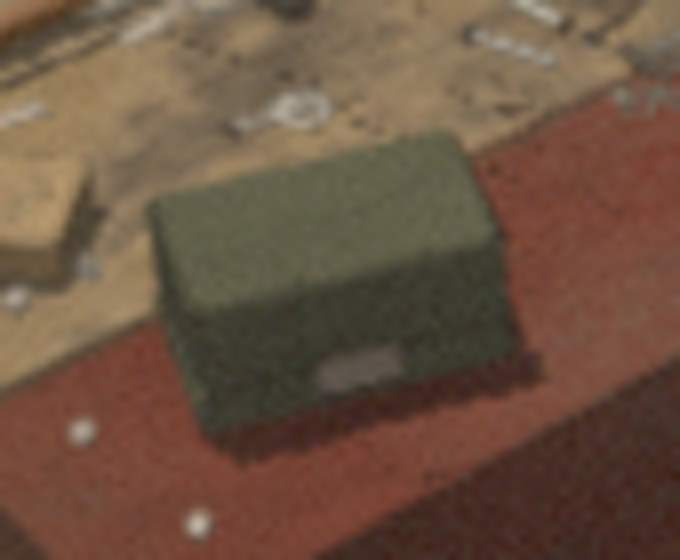

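View pics/d.png

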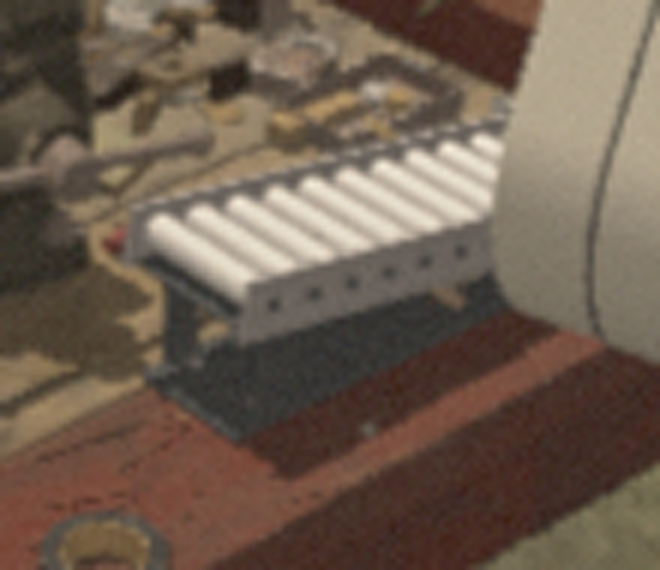

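```bash
cat > h.py <<'E'
import numpy as np,cv2
from workcell import bot
def ray(n,px):
    c=bot.camera_info(n);M=c["world_from_camera"]
    px=np.atleast_2d(px).astype(float)
    d=np.c_[(px[:,0]-c["cx"])/c["fx"],(px[:,1]-c["cy"])/c["fy"],np.ones(len(px))]@M[:3,:3].T
    return M[:3,3],d
def onz(n,px,z):
    o,d=ray(n,px); return o+d*((z-o[2])/d[:,2])[:,None]
def onplane(n,px,p,nrm):
    o,d=ray(n,px); return o+d*(((p-o)@nrm)/(d@nrm))[:,None]
def proj(n,P):
    c=bot.camera_info(n);M=c["world_from_camera"]
    q=(np.atleast_2d(P)-M[:3,3])@M[:3,:3]
    return np.c_[q[:,0]/q[:,2]*c["fx"]+c["cx"],q[:,1]/q[:,2]*c["fy"]+c["cy"]]
E
python3 - <<'E'
from h import *
t=cv2.imread("pics/top0.png"); s=cv2.imread("pics/scene0.png")
for n,im,x0,x1,y0,y1 in(("top",t,195,255,212,262),("scene",s,230,285,250,300)):
    h=cv2.cvtColor(im,cv2.COLOR_BGR2HSV)
    k=8
    sub=cv2.resize(im[y0:y1,x0:x1],None,fx=k,fy=k,interpolation=cv2.INTER_CUBIC)
    hs=cv2.cvtColor(sub,cv2.COLOR_BGR2HSV)
    print(n,hs[hs.shape[0]//2,hs.shape[1]//2])
    v=68 if n=="scene" else 85
    m=((hs[...,0]>22)&(hs[...,0]<60)&(hs[...,2]>v)&(hs[...,1]>60 if n=='top' else hs[...,1]>30)).astype(np.uint8)*255
    if n=="top": m=((hs[...,0]>20)&(hs[...,0]<60)&(hs[...,2]>75)&(hs[...,2]<160)).astype(np.uint8)*255
    m=cv2.morphologyEx(m,cv2.MORPH_OPEN,np.ones((25,25)))
    cs,_=cv2.findContours(m,0,2); 
    c=max(cs,key=cv2.contourArea)
    o=sub.copy(); cv2.drawContours(o,[c],-1,(0,0,255),1); cv2.imwrite(f"pics/m_{n}.png",o)
    P=(c[:,0,:]+.5)/k-.5+[x0,y0]
    W=onz(n,P,50)
    r=cv2.minAreaRect(W[:,:2].astype(np.float32)); print(r); print(cv2.boxPoints(r))
E
```

```text
top [ 26  83 129]
((417.625, 257.8833312988281), (98.03181457519531, 60.89338684082031), 70.72998809814453)
[[372.7079  221.66164]
 [430.18964 201.56557]
 [462.5421  294.10504]
 [405.06036 314.2011 ]]
scene [27 57 80]
((413.6111755371094, 262.0444030761719), (99.05645751953125, 62.7037239074707), 71.27227783203125)
[[368.01715 225.20464]
 [427.401   205.07227]
 [459.2052  298.88416]
 [399.82135 319.01654]]
```

```bash
python3 - <<'E'
from h import *
t=cv2.imread("pics/top0.png")
k=6;x0,y0=325,200
cv=lambda p:(np.array(p,float)+.5)/k-.5+[x0,y0]
# hand: white rollers mask, components
sub=cv2.resize(t[200:270,325:450],None,fx=k,fy=k,interpolation=cv2.INTER_CUBIC)
g=cv2.cvtColor(sub,cv2.COLOR_BGR2GRAY)
m=(g>215).astype(np.uint8)
n,l,st,ce=cv2.connectedComponentsWithStats(m)
R=[]
for i in range(1,n):
    if st[i,4]>2500:
        ys,xs=np.where(l==i); c=(xs.min()+xs.max())/2
        r=cv2.fitLine(np.c_[xs,ys].astype(np.float32),2,0,.01,.01).ravel()
        top,bot_=ys.min(),ys.max()
        R.append((c,[r[2]+r[0]/r[1]*(top-r[3]),top],[r[2]+r[0]/r[1]*(bot_-r[3]),bot_],ce[i]))
R.sort(key=lambda a:a[0]); print(len(R))
C=cv([r[3] for r in R]);T=cv([r[1] for r in R]);B=cv([r[2] for r in R])
# iterate plane
p=np.array([430.,-340,50]);u=np.array([0,-1.,0])
for it in range(20):
    d=np.r_[u[:2]*np.cos(.15),-np.sin(.15)]; nrm=np.cross(d,np.cross([0,0,1],d));nrm/=np.linalg.norm(nrm)
    W=onplane("top",C,p,nrm)
    f=cv2.fitLine(W[:,:2].astype(np.float32),2,0,.01,.01).ravel()
    u=f[:2]*np.sign(f[:2]@u); 
    # stop plate face top edge: crop b  left side of bar at x~684 between y 122..312 ; plate 28 over rollers
    S=onplane("top",cv([[684,124],[682,310]]),p+nrm*28,nrm)
    sm=S.mean(0)-nrm*28
    mid=W.mean(0); L=(sm-mid)@d
    p_new=mid+d*L
    p=p_new.copy(); p[2]=50
print("stop_face",p,"u",u,np.degrees(np.arctan2(u[1],u[0])))
s=(W-p)@d; print("rollers x",s.round(1),np.diff(s).mean())
print("roller ends y",(onplane("top",T,p,nrm)-p)@np.cross(nrm,d),(onplane("top",B,p,nrm)-p)@np.cross(nrm,d))
print("load_end",p-215*d, nrm,d)
# overlay in scene
for nn in("top","scene"):
    im=cv2.imread(f"pics/{nn}0.png"); im=cv2.resize(im,None,fx=1,fy=1)
    y=np.cross(nrm,d)
    Q=np.array([p+d*a+y*b+nrm*c for a,b,c in [(0,40,0),(0,-40,0),(-280,-40,6),(-280,40,6),(0,40,28),(0,-40,28),(-215,0,0)]])
    print(nn,proj(nn,Q).round(1).tolist())
E
```

```text
11Traceback (most recent call last):
  File "<stdin>", line 25, in <module>
ValueError: matmul: Input operand 1 has a mismatch in its core dimension 0, with gufunc signature (n?,k),(k,m?)->(n?,m?) (size 3 is different from 2)
```

View pics/m_top.png

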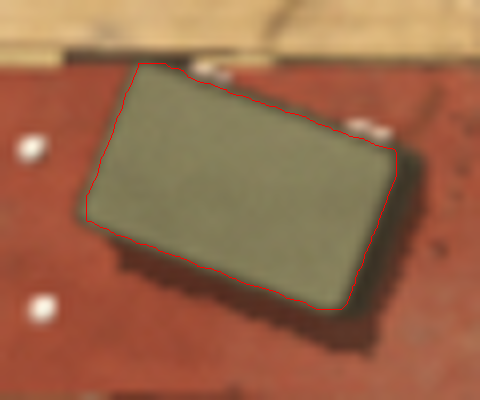

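View pics/m_scene.png

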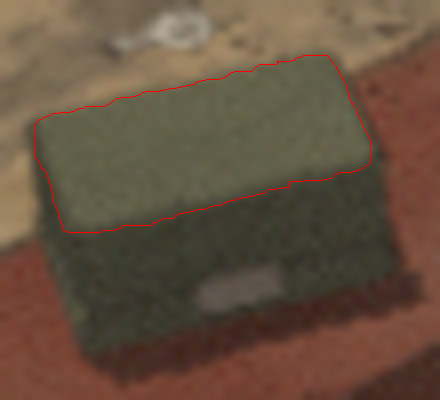

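The tin masks follow its upturned base in both views. Centres: (417.6, 257.9) from top and (413.6, 262.0) from scene, and both put the long axis at 71°. The track script failed on an array shape, so I'll fix that.

```bash
cat > tr.py <<'E'
from h import *
t=cv2.imread("pics/top0.png")
k=6;x0,y0=325,200
cv=lambda p:(np.array(p,float)+.5)/k-.5+[x0,y0]
sub=cv2.resize(t[200:270,325:450],None,fx=k,fy=k,interpolation=cv2.INTER_CUBIC)
g=cv2.cvtColor(sub,cv2.COLOR_BGR2GRAY)
m=(g>215).astype(np.uint8)
n,l,st,ce=cv2.connectedComponentsWithStats(m)
R=[]
for i in range(1,n):
    if st[i,4]>2500:
        ys,xs=np.where(l==i); c=(xs.min()+xs.max())/2
        r=cv2.fitLine(np.c_[xs,ys].astype(np.float32),2,0,.01,.01).ravel()
        top,bot_=ys.min(),ys.max()
        R.append((c,[r[2]+r[0]/r[1]*(top-r[3]),top],[r[2]+r[0]/r[1]*(bot_-r[3]),bot_],ce[i]))
R.sort(key=lambda a:a[0]); print(len(R))
C=cv([r[3] for r in R]);T=cv([r[1] for r in R]);B=cv([r[2] for r in R])
p=np.array([430.,-340,50]);u=np.array([0,-1.])
for it in range(20):
    d=np.r_[u[:2]*np.cos(.15),-np.sin(.15)]; nrm=np.cross(d,np.cross([0,0,1],d));nrm/=np.linalg.norm(nrm)
    W=onplane("top",C,p,nrm)
    f=cv2.fitLine(W[:,:2].astype(np.float32),2,0,.01,.01).ravel()
    u=f[:2]*np.sign(f[:2]@u)
    S=onplane("top",cv([[684,124],[682,310]]),p+nrm*28,nrm)
    sm=S.mean(0)-nrm*28
    mid=W.mean(0); L=(sm-mid)@d
    p=mid+d*L; p[2]=50
y=np.cross(nrm,d)
print("stop_face",p,"u",u,np.degrees(np.arctan2(u[1],u[0])))
s=(W-p)@d; print("rollers x",s.round(1),np.diff(s).mean())
print("ends y",((onplane("top",T,p,nrm)-p)@y).round(1),((onplane("top",B,p,nrm)-p)@y).round(1))
print("stop y",((S-p)@y).round(1))
print("load_end",p-215*d, nrm,d)
for nn in("top","scene"):
    Q=np.array([p+d*a+y*b+nrm*c for a,b,c in [(-280,-40,6),(-280,40,6),(-215,0,0),(-265,-40,0),(-265,40,0)]])
    print(nn,proj(nn,Q).round(1).tolist())
E
python3 tr.py
```

```text
11
stop_face [ 425.93744313 -319.38400907   50.        ] u [-0.0367526  -0.99932438] -92.10624347174668
rollers x [-264.5 -239.5 -214.7 -189.7 -164.9 -140.  -115.1  -90.2  -65.3  -40.4
  -15.5] 24.900982255992112
ends y [39.1 38.  39.2 38.5 38.3 39.  37.9 39.1 38.4 38.1 38.3] [-38.  -37.9 -38.3 -37.4 -38.2 -37.3 -38.2 -37.3 -38.2 -36.8 -38.7]
stop y [ 42.1 -41.3]
load_end [ 433.75052417 -106.94185424   82.12919848] [-0.00549224 -0.14933717  0.98877108] [-0.03633991 -0.98810305 -0.14943813]
top [[334.2, 244.9], [335.8, 214.7], [358.3, 231.3], [339.3, 245.2], [340.9, 215.2]]
scene [[350.1, 211.0], [331.5, 199.2], [357.1, 202.4], [353.7, 211.8], [335.1, 200.0]]
```

```bash
cat > mv.py <<'E'
import sys,json,numpy as np
from scipy.spatial.transform import Rotation as Rn
from workcell import bot
def toolR(psi,th):  # psi: deg angle of tool y in world; th: deg tilt about tool y
    p=np.radians(psi); y=np.array([np.cos(p),np.sin(p),0]); x=np.array([-y[1],y[0],0])
    return np.c_[x,y,[0,0,-1]]@Rn.from_euler('y',np.radians(th)).as_matrix()
def cur():
    s=bot.read_state(); q=s["ee_rot"]; return s,np.array(s["tool_pos"]),Rn.from_quat([q[1],q[2],q[3],q[0]]).as_matrix()
def plan(pos,R):
    s,p,C=cur()
    open("log.jsonl","a").write(json.dumps({k:np.asarray(v).tolist() for k,v in s.items()})+"\n")
    sh=C.T@(np.array(pos)-p)/10; w=Rn.from_matrix(C.T@R).as_rotvec()
    print("t",round(s["t"],2),"pos",p.round(1),"F",s["wrist_force"].round(1),"gap",round(s["finger_gap"],3),"q",s["joints"].round(2))
    print("shift",sh.round(2).tolist(),"turn",w.round(3).tolist(),"deg",round(np.degrees(np.linalg.norm(w)),1))
if __name__=="__main__":
    a=[float(v) for v in sys.argv[1:]]
    plan(a[:3],toolR(a[3],a[4]))
E
python3 mv.py 430 -250 270 -60 0
```

```text
t 0.1 pos [ 148.4 -606.6  230.6] F [-0.4 -0.1  0.3] gap 0.998 q [-1.35  0.42  1.63 -0.    1.09 -0.02]
shift [35.83, -27.96, -3.9] turn [-0.001, -0.0, -0.284] deg 16.3
```

Request:
arm_command(targets=[[[35.8,-28,-3.9],[0,0,-0.284]],[[35.8,-28,-3.9],[0,0,-0.284]],[[35.8,-28,-3.9],[0,0,-0.284]],[[35.8,-28,-3.9],[0,0,-0.284]],[[35.8,-28,-3.9],[0,0,-0.284]],[[35.8,-28,-3.9],[0,0,-0.284]],[[35.8,-28,-3.9],[0,0,-0.284]],[[35.8,-28,-3.9],[0,0,-0.284]],[[35.8,-28,-3.9],[0,0,-0.284]],[[35.8,-28,-3.9],[0,0,-0.284]]])

```text
t: 1.1
tool_pos: [432.3, -246.5, 270.7]
ee_rot: [-0.0, 0.965, 0.261, 0.001]
wrist_force: [-0.4, -0.4, -0.5]
finger_gap: 1.004
```

```bash
python3 mv.py 440 100 250 -30 25
```

```text
t 1.1 pos [ 432.3 -246.5  270.7] F [-0.4 -0.4 -0.5] gap 1.004 q [-0.54  0.19  1.87  0.    1.09  0.5 ]
shift [18.14, -29.53, 2.09] turn [0.114, 0.425, -0.51] deg 38.6
```

Request:
arm_command(targets=[[[18.1,-29.5,2.1],[0.114,0.425,-0.51]],[[18.1,-29.5,2.1],[0.114,0.425,-0.51]],[[18.1,-29.5,2.1],[0.114,0.425,-0.51]],[[18.1,-29.5,2.1],[0.114,0.425,-0.51]],[[18.1,-29.5,2.1],[0.114,0.425,-0.51]],[[18.1,-29.5,2.1],[0.114,0.425,-0.51]],[[18.1,-29.5,2.1],[0.114,0.425,-0.51]],[[18.1,-29.5,2.1],[0.114,0.425,-0.51]],[[18.1,-29.5,2.1],[0.114,0.425,-0.51]],[[18.1,-29.5,2.1],[0.114,0.425,-0.51]]])

```text
t: 2.1
tool_pos: [439.0, 95.0, 249.2]
ee_rot: [-0.108, 0.847, 0.486, 0.187]
wrist_force: [0.1, 0.1, -0.0]
finger_gap: 1.001
```

```bash
python3 mv.py 400 230 180 -19 45; cat > ik.py <<'E'
import json,numpy as np
from scipy.optimize import least_squares
from scipy.spatial.transform import Rotation as Rn
lo=np.array([-3,-.9,.09,-1.31,.11,-2.54]);hi=np.array([3,2.11,2.58,4.45,2.69,2.54])
E=lambda a,t:Rn.from_euler(a,t).as_matrix()
def fk(q,P):
    a1,d1,L2,a3,L4,L6=P
    R=E('z',q[0]); p=R@[a1,0,d1]
    R=R@E('y',q[1]); p=p+R@[0,0,L2]
    R=R@E('y',q[2]); p=p+R@[a3,0,L4]
    R=R@E('z',q[3])@E('y',q[4]); R=R@E('z',q[5]-np.pi/2); p=p+R@[0,0,L6]
    return p,R
def load():
    S=[json.loads(l) for l in open("log.jsonl")]; return [s for s in S if True]
def fit():
    S=load()
    f=lambda P:np.concatenate([fk(s["joints"],P)[0]-s["tool_pos"] for s in S])
    r=least_squares(f,[0,300,450,0,400,250]); return r.x,np.abs(r.fun).max()
def ik(P,pos,R,q0):
    best=None
    for k in range(12):
        st=np.clip(np.array(q0)+(0 if k==0 else np.random.default_rng(k).normal(0,.6,6)),lo+.02,hi-.02)
        f=lambda q:np.r_[(fk(q,P)[0]-pos)/10,(Rn.from_matrix(fk(q,P)[1].T@R).as_rotvec())*20]
        r=least_squares(f,st,bounds=(lo,hi))
        c=(r.cost>1e-3, np.abs(r.x-q0).max())
        if best is None or c<best[0]: best=(c,r.x,r.cost)
    return best[1],best[2]
E
python3 - <<'E'
from ik import *
P,e=fit();print(P.round(1),e)
for s in load():
    q=s["ee_rot"];R=Rn.from_quat([q[1],q[2],q[3],q[0]]).as_matrix()
    print(np.degrees(np.linalg.norm(Rn.from_matrix(R.T@fk(s["joints"],P)[1]).as_rotvec())).round(2))
E
```

```text
t 2.1 pos [439.   95.  249.2] F [ 0.1  0.1 -0. ] gap 1.001 q [-0.07  0.06  2.15  0.55  0.81  0.1 ]
shift [5.86, -10.18, 10.37] turn [0.113, 0.349, -0.163] deg 23.0
[-21.6 378.9 563.4  98.6 520.3 332.6] 11.612101594298338
180.0
180.0
180.0
```

```bash
sed -i 's/a1,d1,L2,a3,L4,L6=P/a1,d1,L2,a3,L4,L6,b=P/; s/\[a1,0,d1\]/[a1,b,d1]/; s/q\[5\]-np.pi/q[5]+np.pi/; s/400,250\]/400,250,12]/' ik.py
cat > chk.py <<'E'
from ik import *
P,e=fit();print(P.round(1),e)
for s in load():
    q=s["ee_rot"];R=Rn.from_quat([q[1],q[2],q[3],q[0]]).as_matrix()
    print(np.degrees(np.linalg.norm(Rn.from_matrix(R.T@fk(s["joints"],P)[1]).as_rotvec())).round(2),end=' ')
E
python3 chk.py
```

```text
[  0.  312.4 563.1  77.5 484.9 301.   11.9] 7.223832199088065e-09
0.0 0.0 0.0
```

```bash
python3 - <<'E'
from h import *
c=np.array([416,259.5]);e=np.array([np.cos(np.radians(71)),np.sin(np.radians(71))]);n=np.array([e[1],-e[0]])
for z in(0,12,25,40):
    W=onz("top",(np.array([[250,126],[410,185],[232,118],[272,135],[388,180],[432,192],[250,118],[412,176]])+.5)/8-.5+[190,205],z)[:,:2]-c
    print(z,[(round(w@e,1),round(w@n,1)) for w in W])
for z in (0,8,16,24):
    for x in (319,402):
        for yy in (0,):pass
# clasp in scene: intersect with front face plane
nn=np.r_[-n,0]
p0=np.r_[c-n*33,0]
W=onplane("scene",(np.array([[318,362],[318,390],[402,348],[402,376],[210,435],[515,360]])+.5)/8-.5+[215,240],p0,nn)
print([(round((w[:2]-c)@e,1),round(w[2],1)) for w in W])
E
```

```text
0 [(np.float64(34.3), np.float64(34.6)), (np.float64(-27.1), np.float64(34.6)), (np.float64(41.4), np.float64(35.1)), (np.float64(25.7), np.float64(34.3)), (np.float64(-19.1), np.float64(33.6)), (np.float64(-35.4), np.float64(35.0)), (np.float64(35.3), np.float64(37.3)), (np.float64(-26.6), np.float64(37.9))]
12 [(np.float64(31.7), np.float64(34.9)), (np.float64(-29.2), np.float64(34.9)), (np.float64(38.7), np.float64(35.4)), (np.float64(23.2), np.float64(34.6)), (np.float64(-21.2), np.float64(33.9)), (np.float64(-37.4), np.float64(35.3)), (np.float64(32.7), np.float64(37.6)), (np.float64(-28.7), np.float64(38.1))]
25 [(np.float64(28.8), np.float64(35.2)), (np.float64(-31.4), np.float64(35.2)), (np.float64(35.8), np.float64(35.7)), (np.float64(20.4), np.float64(34.9)), (np.float64(-23.5), np.float64(34.2)), (np.float64(-39.5), np.float64(35.6)), (np.float64(29.9), np.float64(37.8)), (np.float64(-30.9), np.float64(38.4))]
40 [(np.float64(25.6), np.float64(35.6)), (np.float64(-34.0), np.float64(35.6)), (np.float64(32.4), np.float64(36.0)), (np.float64(17.3), np.float64(35.3)), (np.float64(-26.2), np.float64(34.6)), (np.float64(-42.0), np.float64(35.9)), (np.float64(26.6), np.float64(38.1)), (np.float64(-33.5), np.float64(38.7))]
[(np.float64(12.8), np.float64(22.1)), (np.float64(13.7), np.float64(11.1)), (np.float64(-13.4), np.float64(19.3)), (np.float64(-12.7), np.float64(8.2)), (np.float64(47.9), np.float64(4.1)), (np.float64(-48.9), np.float64(3.1))]
```

```bash
cat > poses.py <<'E'
from ik import *
from mv import toolR
c=np.array([415.8,259.8]); psi=-19.
def tcp(G,psi,th,back=19.):
    R=toolR(psi,th); return np.array(G)+back*R[:,2],R
def ee(psi): a=np.radians(psi+90); return np.array([np.cos(a),np.sin(a),0])
def wrist(pos,R,L6=301.): return pos-R[:,2]*L6
if __name__=="__main__":
    P,e_=fit(); S=load()[-1]; q=np.array(S["joints"])
    C=np.r_[c,0]; e=ee(psi)
    L=np.array([433.75,-107,82.1]); nrm=np.array([-.0055,-.1493,.9888]); el=-np.array([-.0363,-.9881,-.1494])
    m=21*.7071
    for name,G,ps,th in [("pre1",C+e*(-51+m)+[0,0,50-m]+100*(toolR(psi,45)[:,2]*-1),psi,45),("g1",C+e*(-51+m)+[0,0,50-m],psi,45),("lift1",C+e*(-51+m)+[0,0,150],psi,45),
      ("lift1v",C+e*0+[0,0,150],psi,0),("lift1t",C+e*10+[0,0,150],psi,-45),("stand",C+e*(-25+50-m)+[0,0,102-m],psi,-45),
      ]+[(f"g2_{t}",C+e*(-5)+[0,0,56],psi,t) for t in(80,70,60)]+[(f"lift2_{t}",C+e*(-5)+[0,0,130],psi,t) for t in (70,60)]+[(f"place_{t}",L+nrm*31+el*5,-2.1,t-81.4) for t in(80,70,60)]:
        p,R=tcp(G,ps,th); qn,cost=ik(P,p,R,q)
        print(name,p.round(1),"q",qn.round(2),"cost %.1e"%cost,"wrist",wrist(p,R).round(0))
        q=qn
E
python3 poses.py; cat chk.py >/dev/null
```

```text
pre1 [385.4 171.5  92.4] q [-0.13  0.54  2.39  1.55  0.77 -1.26] cost 7.5e-22 wrist [316. -30. 305.]
g1 [408.4 238.3  21.7] q [ 0.07  0.75  2.32  1.91  0.76 -1.48] cost 8.2e-24 wrist [339.  37. 235.]
lift1 [408.4 238.3 136.6] q [ 0.07  0.42  2.33  1.55  0.71 -1.  ] cost 8.9e-22 wrist [339.  37. 349.]
lift1v [415.8 259.8 131. ] q [0.53 0.38 1.99 0.   0.77 0.87] cost 2.3e-22 wrist [416. 260. 432.]
lift1t [414.7 256.6 136.6] q [ 0.74  0.71  1.62 -0.35  1.54  1.22] cost 3.0e-21 wrist [484. 458. 349.]
stand [414.7 256.7  73.7] q [ 0.74  0.8   1.62 -0.35  1.45  1.25] cost 1.6e-21 wrist [484. 458. 287.]
g2_80 [420.3 272.8  52.7] q [-0.06  1.11  2.25  1.87  1.46 -1.78] cost 3.1e-21 wrist [324.  -8. 105.]
g2_70 [420.  272.   49.5] q [-0.02  0.99  2.29  1.92  1.27 -1.71] cost 1.8e-29 wrist [328.   5. 152.]
g2_60 [419.5 270.6  46.5] q [ 0.04  0.86  2.31  1.95  1.06 -1.6 ] cost 1.1e-27 wrist [335.  24. 197.]
lift2_70 [420.  272.  123.5] q [-0.02  0.78  2.34  1.87  1.22 -1.55] cost 9.4e-22 wrist [328.   5. 226.]
lift2_60 [419.5 270.6 120.5] q [ 0.04  0.65  2.34  1.85  1.   -1.4 ] cost 1.5e-24 wrist [335.  24. 271.]
place_80 [ 433.7 -107.2   94.5] q [-0.25  0.4   2.1  -0.04  0.63 -0.18] cost 1.4e-26 wrist [ 434. -100.  395.]
place_70 [ 433.6 -110.4   94.9] q [-0.14  0.4   2.12 -0.34  0.62  0.17] cost 7.5e-22 wrist [436. -51. 390.]
place_60 [ 433.5 -113.6   95.8] q [-0.04  0.43  2.13 -0.62  0.68  0.51] cost 1.4e-23 wrist [438.  -4. 376.]
```

```bash
python3 mv.py 385.4 171.5 92.4 -19 45
```

```text
t 2.1 pos [439.   95.  249.2] F [ 0.1  0.1 -0. ] gap 1.001 q [-0.07  0.06  2.15  0.55  0.81  0.1 ]
shift [-3.08, -8.48, 15.87] turn [0.113, 0.349, -0.163] deg 23.0
```

Request:
arm_command(targets=[[[-3.1,-8.5,15.9],[0.113,0.349,-0.163]],[[-3.1,-8.5,15.9],[0.113,0.349,-0.163]],[[-3.1,-8.5,15.9],[0.113,0.349,-0.163]],[[-3.1,-8.5,15.9],[0.113,0.349,-0.163]],[[-3.1,-8.5,15.9],[0.113,0.349,-0.163]],[[-3.1,-8.5,15.9],[0.113,0.349,-0.163]],[[-3.1,-8.5,15.9],[0.113,0.349,-0.163]],[[-3.1,-8.5,15.9],[0.113,0.349,-0.163]],[[-3.1,-8.5,15.9],[0.113,0.349,-0.163]],[[-3.1,-8.5,15.9],[0.113,0.349,-0.163]]])

```text
t: 3.1
tool_pos: [386.4, 171.6, 93.0]
ee_rot: [-0.221, 0.752, 0.536, 0.313]
wrist_force: [-0.7, -0.1, 0.6]
finger_gap: 0.999
```

```bash
python3 - <<'E'
from h import *
t=bot.read_camera("top"); s=bot.read_camera("scene")
a=cv2.resize(t[190:275,190:300],None,fx=5,fy=5,interpolation=cv2.INTER_CUBIC)
b=cv2.resize(s[200:310,215:345],None,fx=4,fy=4,interpolation=cv2.INTER_CUBIC)
h=max(a.shape[0],b.shape[0]); 
cv2.imwrite("pics/p1a.png",a);cv2.imwrite("pics/p1b.png",b)
E
python3 mv.py 408.4 238.3 21.7 -19 45
```

```text
t 3.2 pos [386.2 171.9  93.1] F [0.7 0.1 0.1] gap 0.999 q [-0.13  0.54  2.39  1.55  0.77 -1.26]
shift [-0.11, -0.08, 10.0] turn [0.002, -0.001, 0.001] deg 0.1
```

View pics/p1a.png

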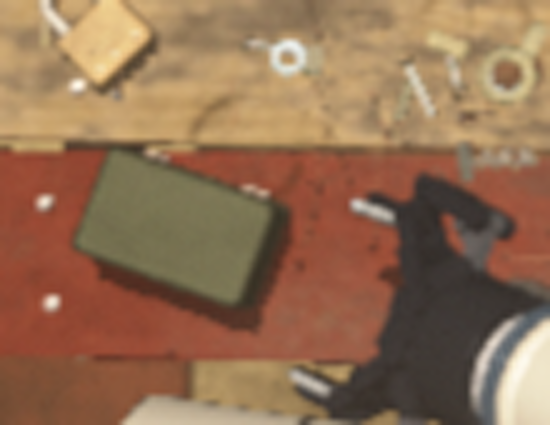

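View pics/p1b.png

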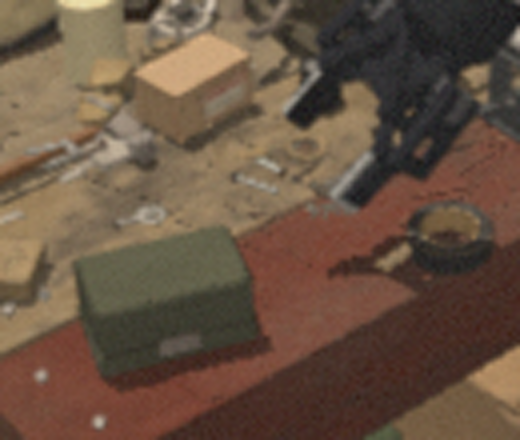

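```bash
python3 - <<'E'
from h import *
from mv import cur
s,p,R=cur()
print(proj("top",[p,p-13*R[:,2]]),proj("scene",[p,p-13*R[:,2]]))
for b in (0,13):
    for sgn in(42.5,-42.5):
        q=p-b*R[:,2]+sgn*R[:,1]
        print(b,sgn,(proj("top",q)-[190,190])*5,(proj("scene",q)-[215,200])*4)
E
```

```text
[[253.285619   247.07390815]
 [256.0619788  248.3104626 ]] [[290.18705955 244.28241534]
 [293.60097322 240.49445992]]
0 42.5 [[345.06837826 209.88971863]] [[279.84021456 139.73753634]]
0 -42.5 [[287.5974946  361.35093264]] [[322.9415154  216.82034707]]
13 42.5 [[359.12764929 215.46251262]] [[293.06227768 124.95822258]]
13 -42.5 [[301.29913688 368.15171136]] [[337.05991125 201.27744823]]
```

The pads show as light strips straddling the tin's line. Their tips sit about 6–13 mm behind the nominal TCP with the gripper open, so I'll go slightly deeper.

```bash
python3 mv.py 409.3 241 18.9 -19 45
```

```text
t 3.2 pos [386.2 171.9  93.1] F [0.7 0.1 0.1] gap 0.999 q [-0.13  0.54  2.39  1.55  0.77 -1.26]
shift [-0.11, -0.08, 10.4] turn [0.002, -0.001, 0.001] deg 0.1
```

Request:
arm_command(targets=[[[-0.1,-0.1,2],[0,0,0]],[[-0.1,-0.1,4],[0,0,0]],[[-0.1,-0.1,6],[0,0,0]],[[-0.1,-0.1,8],[0,0,0]],[[-0.1,-0.1,9.4],[0,0,0]],[[-0.1,-0.1,10.4],[0,0,0]],[[-0.1,-0.1,10.4],[0,0,0]],[[-0.1,-0.1,10.4],[0,0,0]]])

```text
t: 4.0
tool_pos: [407.7, 241.7, 18.4]
ee_rot: [-0.222, 0.752, 0.537, 0.312]
wrist_force: [-0.0, 0.2, 0.9]
finger_gap: 0.997
```

Request:
arm_command(targets=[[[0,0,0],[0,0,0]],[[0,0,0],[0,0,0]],[[0,0,0],[0,0,0]],[[0,0,0],[0,0,0]],[[0,0,0],[0,0,0]],[[0,0,0],[0,0,0]],[[0,0,0],[0,0,0]],[[0,0,0],[0,0,0]]], claw=1, newtons=70)

```text
t: 4.8
tool_pos: [408.1, 241.2, 18.8]
ee_rot: [-0.222, 0.752, 0.536, 0.312]
wrist_force: [-0.4, -2.9, 5.3]
finger_gap: 0.732
```

```bash
cat > shot.py <<'E'
from h import *
import sys
n=sys.argv[1]
t=bot.read_camera("top"); s=bot.read_camera("scene")
cv2.imwrite(f"pics/{n}_top.png",t);cv2.imwrite(f"pics/{n}_scene.png",s)
x0,x1,y0,y1=[int(v) for v in sys.argv[2:6]]; u0,u1,v0,v1=[int(v) for v in sys.argv[6:10]]
a=cv2.resize(t[y0:y1,x0:x1],(400,int(400*(y1-y0)/(x1-x0))),interpolation=cv2.INTER_CUBIC)
b=cv2.resize(s[v0:v1,u0:u1],(400,int(400*(v1-v0)/(u1-u0))),interpolation=cv2.INTER_CUBIC)
H=max(len(a),len(b)); o=np.zeros((H,800,3),np.uint8); o[:len(a),:400]=a;o[:len(b),400:]=b
cv2.imwrite(f"pics/{n}.png",o)
E
python3 shot.py g1 190 290 190 275 215 345 200 310; python3 mv.py 409.3 241 100 -19 45
```

```text
t 4.9 pos [408.1 241.2  18.8] F [-0.4 -4.1  6.8] gap 0.733 q [ 0.08  0.76  2.32  1.93  0.76 -1.49]
shift [5.76, 0.12, -5.72] turn [0.001, -0.001, -0.0] deg 0.1
```

View pics/g1.png

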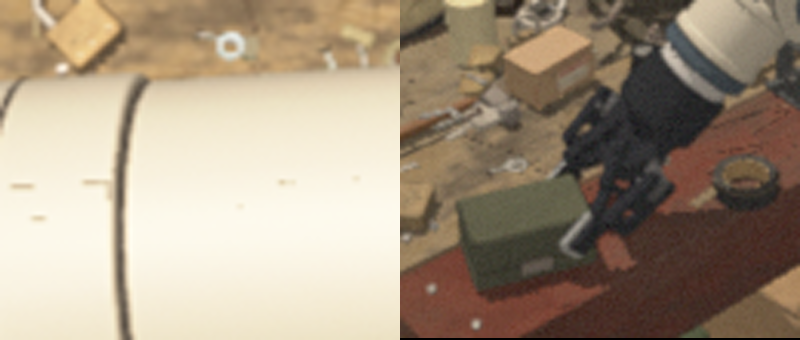

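The scene view shows the pads on the right end's upper corner. A gap of 0.733 is about 62 mm, so the jaws are on bare walls. Next I lift.

Request:
arm_command(targets=[[[0.7,0,-0.7],[0,0,0]],[[1.5,0,-1.5],[0,0,0]],[[2.5,0,-2.5],[0,0,0]],[[3.5,0,-3.5],[0,0,0]],[[4.5,0,-4.5],[0,0,0]],[[5.3,0,-5.3],[0,0,0]],[[5.7,0,-5.7],[0,0,0]],[[5.7,0,-5.7],[0,0,0]],[[5.7,0,-5.7],[0,0,0]]])

```text
t: 5.8
tool_pos: [407.6, 241.4, 98.3]
ee_rot: [-0.222, 0.752, 0.537, 0.311]
wrist_force: [0.9, -0.6, -3.7]
finger_gap: 0.738
```

```bash
python3 shot.py l1 190 290 190 275 215 345 200 310; python3 mv.py 409.3 241 160 -19 -45
```

```text
t 5.9 pos [407.4 241.5  98. ] F [-0.8  0.2 -3.9] gap 0.734 q [ 0.08  0.53  2.34  1.7   0.71 -1.18]
shift [4.39, 0.19, -4.38] turn [-0.001, -1.57, 0.0] deg 90.0
```

View pics/l1.png

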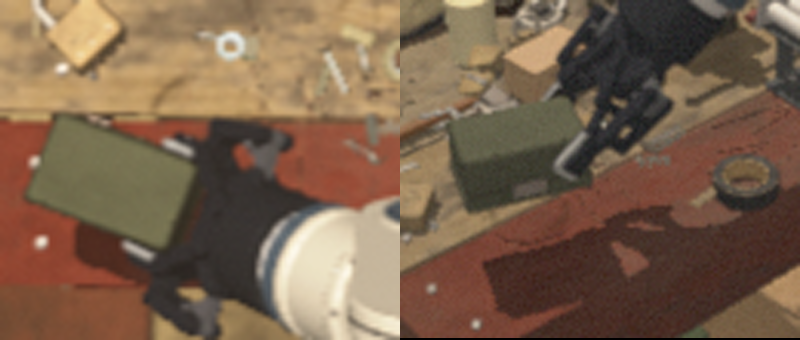

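Request:
arm_command(targets=[[[1.5,0,-1.5],[0,-0.04,0]],[[3,0,-3],[0,-0.1,0]],[[4.5,0,-4.5],[0,-0.2,0]],[[4.8,0,-4.8],[0,-0.3,0]],[[4.8,0,-4.8],[0,-0.4,0]],[[4.8,0,-4.8],[0,-0.5,0]],[[4.8,0,-4.8],[0,-0.6,0]],[[4.8,0,-4.8],[0,-0.7,0]],[[4.8,0,-4.8],[0,-0.8,0]],[[4.8,0,-4.8],[0,-0.9,0]]])

```text
t: 6.9
tool_pos: [407.5, 240.7, 166.6]
ee_rot: [0.026, 0.813, 0.58, -0.036]
wrist_force: [-0.3, 0.4, -4.1]
finger_gap: 0.732
```

Request:
arm_command(targets=[[[0,0,0],[0,-0.1,0]],[[0,0,0],[0,-0.2,0]],[[0,0,0],[0,-0.3,0]],[[0,0,0],[0,-0.4,0]],[[0,0,0],[0,-0.5,0]],[[0,0,0],[0,-0.6,0]],[[0,0,0],[0,-0.67,0]],[[0,0,0],[0,-0.67,0]],[[0,0,0],[0,-0.67,0]],[[0,0,0],[0,-0.67,0]]])

```text
t: 7.9
tool_pos: [407.5, 241.3, 166.4]
ee_rot: [0.212, 0.757, 0.541, -0.299]
wrist_force: [-0.1, 0.1, -2.5]
finger_gap: 0.732
```

```bash
python3 shot.py r1 160 290 160 275 195 345 160 310; python3 mv.py 414.7 257 100 -19 -45;python3 chk.py
```

```text
t 8.0 pos [407.7 241.3 166.9] F [ 0.1 -0.2 -2.5] gap 0.732 q [ 0.72  0.63  1.66 -0.34  1.53  1.19]
shift [5.82, 0.17, 3.72] turn [-0.001, -0.035, 0.002] deg 2.0
[ -0.  312.4 563.1  77.5 484.9 301.   11.9] 1.5187140434136381e-09
0.0 0.0 0.0 0.0 0.0 0.0 0.0 0.0 0.0
```

View pics/r1.png

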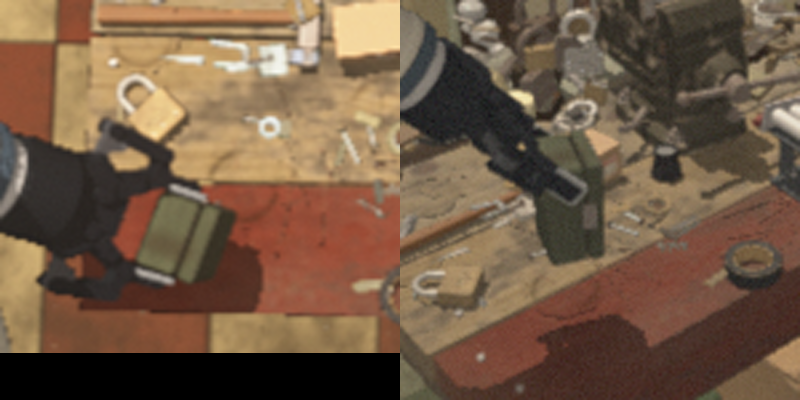

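Turned about 88° so far, and the tin hangs upright in the gripper with the lid facing right (top crop px 210,240). I'll finish the turn and go lower.

```bash
python3 mv.py 413.8 253.9 82 -19 -45
```

```text
t 8.0 pos [407.7 241.3 166.9] F [ 0.1 -0.2 -2.5] gap 0.732 q [ 0.72  0.63  1.66 -0.34  1.53  1.19]
shift [6.81, 0.19, 5.26] turn [-0.001, -0.035, 0.002] deg 2.0
```

Request:
arm_command(targets=[[[0.8,0,0.7],[0,-0.01,0]],[[1.8,0.1,1.5],[0,-0.02,0]],[[3,0.1,2.4],[0,-0.03,0]],[[4.2,0.1,3.3],[0,-0.035,0]],[[5.4,0.2,4.2],[0,-0.035,0]],[[6.3,0.2,4.9],[0,-0.035,0.002]],[[6.8,0.2,5.3],[0,-0.035,0.002]],[[6.8,0.2,5.3],[0,-0.035,0.002]],[[6.8,0.2,5.3],[0,-0.035,0.002]]])

```text
t: 8.9
tool_pos: [413.9, 253.8, 81.4]
ee_rot: [0.222, 0.752, 0.536, -0.312]
wrist_force: [-0.3, -0.3, -2.2]
finger_gap: 0.735
```

```bash
python3 mv.py 413.8 253.9 74 -19 -45
```

```text
t 8.9 pos [413.9 253.8  81.4] F [-0.3 -0.3 -2.2] gap 0.735 q [ 0.74  0.79  1.63 -0.35  1.45  1.24]
shift [0.53, -0.01, 0.52] turn [-0.001, 0.001, 0.0] deg 0.1
```

Request:
arm_command(targets=[[[0.15,0,0.15],[0,0,0]],[[0.3,0,0.3],[0,0,0]],[[0.45,0,0.45],[0,0,0]],[[0.53,0,0.53],[0,0,0]],[[0.53,0,0.53],[0,0,0]]])

```text
t: 9.4
tool_pos: [413.7, 253.8, 73.7]
ee_rot: [0.222, 0.752, 0.536, -0.312]
wrist_force: [0.5, 0.8, -2.9]
finger_gap: 0.733
```

Request:
arm_command(targets=[[[0.07,0,0.07],[0,0,0]],[[0.14,0,0.14],[0,0,0]],[[0.14,0,0.14],[0,0,0]]])

```text
t: 9.7
tool_pos: [413.7, 253.8, 71.7]
ee_rot: [0.222, 0.752, 0.536, -0.312]
wrist_force: [0.7, -0.5, -2.5]
finger_gap: 0.732
```

Request:
arm_command(targets=[[[0.07,0,0.07],[0,0,0]],[[0.07,0,0.07],[0,0,0]]])

```text
t: 9.9
tool_pos: [413.8, 253.8, 71.4]
ee_rot: [0.222, 0.752, 0.536, -0.312]
wrist_force: [-0.3, 0.8, 3.7]
finger_gap: 0.736
```

Request:
arm_command(targets=[[[0.07,0,0.07],[0,0,0]],[[0.07,0,0.07],[0,0,0]]])

```text
t: 10.1
tool_pos: [413.9, 253.8, 71.4]
ee_rot: [0.223, 0.752, 0.536, -0.313]
wrist_force: [-0.9, 0.9, 10.5]
finger_gap: 0.737
```

Contact came at z≈71.4, right where predicted. I'll take off a little preload and release.

Request:
arm_command(targets=[[[-0.05,0,-0.05],[0,0,0]],[[-0.05,0,-0.05],[0,0,0]]])

```text
t: 10.3
tool_pos: [413.9, 253.8, 71.4]
ee_rot: [0.222, 0.752, 0.536, -0.312]
wrist_force: [-0.6, 0.6, 7.1]
finger_gap: 0.735
```

Request:
arm_command(targets=[[[0,0,0],[0,0,0]],[[0,0,0],[0,0,0]],[[0,0,0],[0,0,0]],[[0,0,0],[0,0,0]],[[0,0,0],[0,0,0]],[[0,0,0],[0,0,0]]], claw=0)

```text
t: 10.9
tool_pos: [413.8, 253.8, 70.5]
ee_rot: [0.222, 0.752, 0.536, -0.312]
wrist_force: [0.2, -0.4, 0.1]
finger_gap: 1.002
```

```bash
python3 shot.py s1 160 290 160 275 195 345 160 310; python3 mv.py 413.8 253.9 74 -19 -45
```

```text
t 11.0 pos [413.8 253.8  70.5] F [ 0.2 -1.5  0.6] gap 1.003 q [ 0.74  0.81  1.62 -0.35  1.44  1.25]
shift [-0.24, -0.0, -0.26] turn [-0.001, 0.001, 0.0] deg 0.1
```

View pics/s1.png

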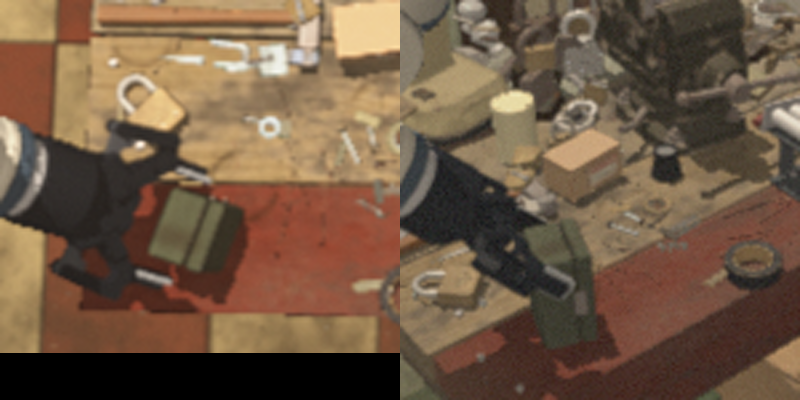

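```bash
python3 - <<'E'
from h import *
from mv import toolR
f=lambda n,q,x0,y0,k,dx:((proj(n,q)-[x0,y0])*k+[dx,0]).round(0).tolist()
for nm,p,th,x in (("l1",[407.4,241.5,98],45,(215,200,400/130)),("r1",[407.7,241.3,166.9],-43,(195,160,400/150))):
    R=toolR(-19,th)
    for b in(0,6,13):
        for w in(-11,11):
            print(nm,b,w,f("scene",np.array(p)-b*R[:,2]-34*R[:,1]+w*R[:,0],*x,400))
E
cat > crop.py <<'E'
import cv2,sys
n,o,x0,x1,y0,y1,k=sys.argv[1:];x0,x1,y0,y1,k=map(int,(x0,x1,y0,y1,k))
cv2.imwrite(o,cv2.resize(cv2.imread(n)[y0:y1,x0:x1],None,fx=k,fy=k,interpolation=cv2.INTER_CUBIC))
E
python3 crop.py pics/r1_scene.png pics/r1z.png 215 285 200 265 8
```

```text
l1 0 -11 [[566.0, 184.0]]
l1 0 11 [[546.0, 173.0]]
l1 6 -11 [[571.0, 178.0]]
l1 6 11 [[551.0, 167.0]]
l1 13 -11 [[577.0, 172.0]]
l1 13 11 [[557.0, 160.0]]
r1 0 -11 [[592.0, 188.0]]
r1 0 11 [[575.0, 207.0]]
r1 6 -11 [[587.0, 185.0]]
r1 6 11 [[570.0, 204.0]]
r1 13 -11 [[582.0, 181.0]]
r1 13 11 [[564.0, 200.0]]
```

View pics/r1z.png

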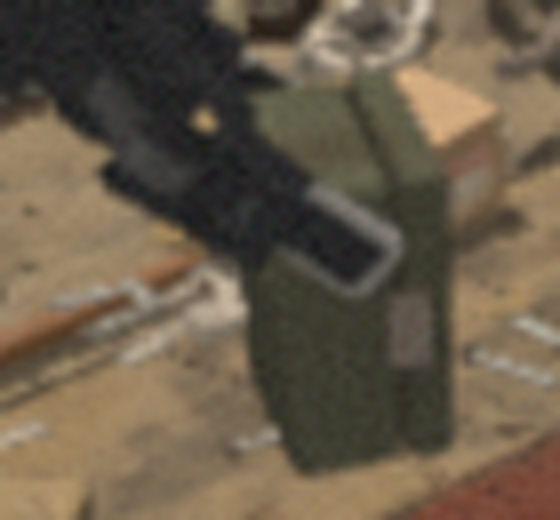

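Request:
arm_command(targets=[[[0,0,-1],[0,0,0]],[[0,0,-3],[0,0,0]],[[0,0,-6],[0,0,0]],[[0,0,-9],[0,0,0]],[[-3,0,-13],[0,0,0]],[[-6,0,-17],[0,0,0]],[[-6,0,-17],[0,0,0]]])

```text
t: 11.7
tool_pos: [441.8, 330.8, 239.8]
ee_rot: [0.222, 0.754, 0.537, -0.307]
wrist_force: [1.3, 0.1, -0.5]
finger_gap: 1.002
```

```bash
python3 shot.py s2 160 290 160 275 195 345 160 310; python3 mv.py 390 150 280 -19 0
```

```text
t 11.8 pos [439.8 328.5 234.7] F [ 0.2  0.2 -0.7] gap 0.997 q [ 0.79  0.67  1.41 -0.32  1.78  1.17]
shift [-16.31, 1.1, 9.84] turn [0.001, 0.783, -0.0] deg 44.9
```

View pics/s2.png

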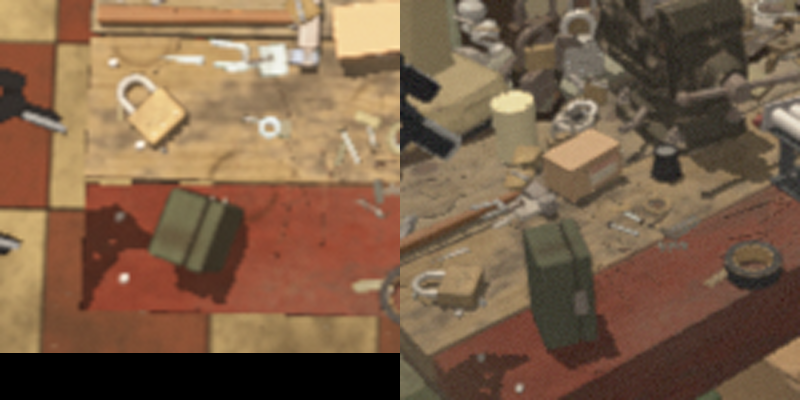

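Tin stands upright on its own, centred near crop px (198,230) in the top view. The pad tip in the earlier picture was about 6 mm behind the nominal TCP, so I'll allow for that. Next I move round to the lid side.

Request:
arm_command(targets=[[[-4,0.3,2],[0,0.12,0]],[[-8,0.5,4],[0,0.25,0]],[[-12,0.8,7],[0,0.38,0]],[[-16.3,1.1,9.8],[0,0.52,0]],[[-16.3,1.1,9.8],[0,0.65,0]],[[-16.3,1.1,9.8],[0,0.783,0]],[[-16.3,1.1,9.8],[0,0.783,0]],[[-16.3,1.1,9.8],[0,0.783,0]]])

```text
t: 12.6
tool_pos: [389.2, 148.7, 278.8]
ee_rot: [0.001, 0.815, 0.58, -0.003]
wrist_force: [0.5, -0.0, -0.3]
finger_gap: 1.003
```

```bash
python3 - <<'E'
# cross-check standing tin from the images: top face (z=102) mask
from h import *
t=cv2.imread("pics/s2_top.png");x0,x1,y0,y1,k=200,250,210,260,8
sub=cv2.resize(t[y0:y1,x0:x1],None,fx=k,fy=k,interpolation=cv2.INTER_CUBIC);hs=cv2.cvtColor(sub,cv2.COLOR_BGR2HSV)
m=((hs[...,0]>20)&(hs[...,0]<60)&(hs[...,2]>60)&(hs[...,2]<160)).astype(np.uint8)*255
m=cv2.morphologyEx(m,cv2.MORPH_CLOSE,np.ones((15,15)));m=cv2.morphologyEx(m,cv2.MORPH_OPEN,np.ones((25,25)))
c=max(cv2.findContours(m,0,2)[0],key=cv2.contourArea)
cv2.drawContours(sub,[c],-1,(0,0,255),1);cv2.imwrite("pics/s2m.png",sub)
W=onz("top",(c[:,0,:]+.5)/k-.5+[x0,y0],102);print(cv2.minAreaRect(W[:,:2].astype(np.float32)))
E
python3 mv.py 383.3 173 110 -19 65
```

```text
((418.14508056640625, 257.34527587890625), (50.91451644897461, 61.72755432128906), 70.40446472167969)
t 12.6 pos [389.2 148.7 278.8] F [ 0.5 -0.  -0.3] gap 1.003 q [ 0.34  0.05  2.01 -0.    1.09  0.68]
shift [2.22, -1.33, 16.87] turn [-0.0, 1.141, -0.003] deg 65.4
```

View pics/s2m.png

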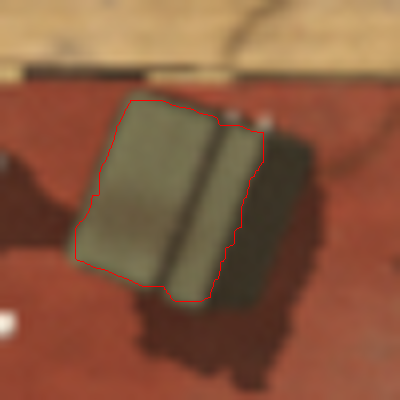

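The camera's standing-tin centre carries the same ~2 mm bias as before, so it agrees with the kinematics. On to the pre-grasp.

Request:
arm_command(targets=[[[0.5,-0.3,3],[0,0.12,0]],[[1,-0.6,7],[0,0.25,0]],[[1.5,-0.9,11],[0,0.38,0]],[[2.2,-1.3,15],[0,0.52,0]],[[2.2,-1.3,16.9],[0,0.66,0]],[[2.2,-1.3,16.9],[0,0.8,0]],[[2.2,-1.3,16.9],[0,0.94,0]],[[2.2,-1.3,16.9],[0,1.07,-0.002]],[[2.2,-1.3,16.9],[0,1.141,-0.003]],[[2.2,-1.3,16.9],[0,1.141,-0.003]]])

```text
t: 13.6
tool_pos: [385.3, 175.2, 109.7]
ee_rot: [-0.286, 0.711, 0.515, 0.383]
wrist_force: [-0.8, 1.0, -0.6]
finger_gap: 1.0
```

```bash
python3 mv.py 383.3 173 95.7 -19 65; python3 shot.py p2 160 290 160 275 195 345 160 310
```

```text
t 13.6 pos [385.3 175.2 109.7] F [-0.8  1.  -0.6] gap 1.0 q [-0.25  0.64  2.38  1.55  1.   -1.42]
shift [-1.32, -0.11, 0.54] turn [-0.023, 0.137, -0.001] deg 8.0
```

View pics/p2.png

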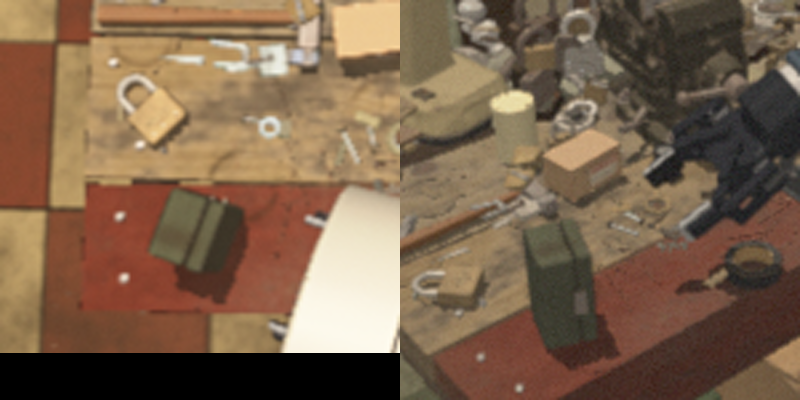

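```bash
python3 mv.py 383.3 173 95.7 -19 65
```

```text
t 13.7 pos [382.5 174.2 105.9] F [-0.3 -0.5 -0.9] gap 1.002 q [-0.25  0.65  2.38  1.55  0.99 -1.41]
shift [-0.9, 0.14, 0.48] turn [-0.027, 0.142, -0.015] deg 8.3
```

Request:
arm_command(targets=[[[-0.9,0.1,0.5],[-0.027,0.142,-0.015]],[[-0.9,0.1,0.5],[-0.027,0.142,-0.015]],[[-0.9,0.1,0.5],[-0.027,0.142,-0.015]],[[-0.9,0.1,0.5],[-0.027,0.142,-0.015]],[[-0.9,0.1,0.5],[-0.027,0.142,-0.015]]])

```text
t: 14.2
tool_pos: [385.8, 173.4, 102.3]
ee_rot: [-0.306, 0.683, 0.495, 0.44]
wrist_force: [0.4, -0.6, -0.1]
finger_gap: 0.997
```

```bash
python3 mv.py 418.7 275.8 45 -19 65
```

```text
t 14.2 pos [385.8 173.4 102.3] F [ 0.4 -0.6 -0.1] gap 0.997 q [-0.31  0.78  2.39  1.6   1.13 -1.62]
shift [-0.61, -0.29, 12.17] turn [0.005, 0.003, 0.018] deg 1.1
```

Request:
arm_command(targets=[[[-0.6,-0.3,0],[0.005,0.003,0.018]],[[-0.6,-0.3,0],[0.005,0.003,0.018]],[[-0.6,-0.3,0],[0.005,0.003,0.018]],[[-0.6,-0.3,0],[0.005,0.003,0.018]]])

```text
t: 14.6
tool_pos: [381.4, 171.4, 94.7]
ee_rot: [-0.314, 0.688, 0.488, 0.437]
wrist_force: [-0.1, -0.5, -0.5]
finger_gap: 0.996
```

```bash
python3 mv.py 418.7 275.8 45 -19 65
```

```text
t 14.6 pos [381.4 171.4  94.7] F [-0.1 -0.5 -0.5] gap 0.996 q [-0.33  0.81  2.38  1.6   1.14 -1.62]
shift [0.16, 0.13, 12.15] turn [-0.0, -0.001, -0.005] deg 0.3
```

Settled. Now straight in along the tool axis.

Request:
arm_command(targets=[[[0.2,0.1,1.5],[0,0,-0.005]],[[0.2,0.1,3],[0,0,-0.005]],[[0.2,0.1,4.5],[0,0,-0.005]],[[0.2,0.1,6],[0,0,-0.005]],[[0.2,0.1,6],[0,0,-0.005]],[[0.2,0.1,6],[0,0,-0.005]]])

```text
t: 15.2
tool_pos: [399.6, 223.6, 70.9]
ee_rot: [-0.313, 0.686, 0.49, 0.437]
wrist_force: [-0.1, 0.1, -0.2]
finger_gap: 1.0
```

```bash
python3 mv.py 418.7 275.8 45 -19 65; python3 shot.py a2 160 290 160 275 195 345 160 310
```

```text
t 15.2 pos [399.6 223.6  70.9] F [-0.1  0.1 -0.2] gap 1.0 q [-0.15  0.87  2.35  1.79  1.15 -1.66]
shift [-0.01, 0.12, 6.13] turn [-0.002, -0.001, -0.001] deg 0.1
```

View pics/a2.png

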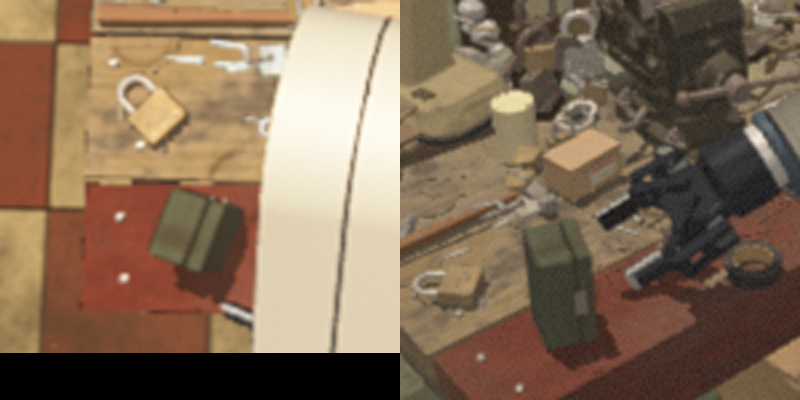

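The fingers straddle the tin's line and have not touched it. I continue in.

Request:
arm_command(targets=[[[0,0.1,1],[0,0,0]],[[0,0.1,2.2],[0,0,0]],[[0,0.1,3.4],[0,0,0]],[[0,0.1,4.6],[0,0,0]],[[0,0.1,5.6],[0,0,0]],[[0,0.1,6.1],[0,0,0]],[[0,0.1,6.1],[0,0,0]],[[0,0.1,6.1],[0,0,0]]])

```text
t: 16.1
tool_pos: [418.9, 275.4, 45.3]
ee_rot: [-0.313, 0.686, 0.489, 0.438]
wrist_force: [-0.6, -0.6, -0.2]
finger_gap: 1.001
```

```bash
python3 mv.py 418.7 275.8 45 -19 65; python3 shot.py b2 160 290 160 275 195 345 160 310; python3 crop.py pics/b2_scene.png pics/b2z.png 225 315 215 300 7
```

```text
t 16.1 pos [418.9 275.4  45.3] F [-0.6 -0.6 -0.2] gap 1.001 q [ 0.02  0.93  2.3   1.96  1.17 -1.66]
shift [-0.01, -0.03, 0.04] turn [-0.001, -0.002, -0.001] deg 0.1
```

View pics/b2z.png

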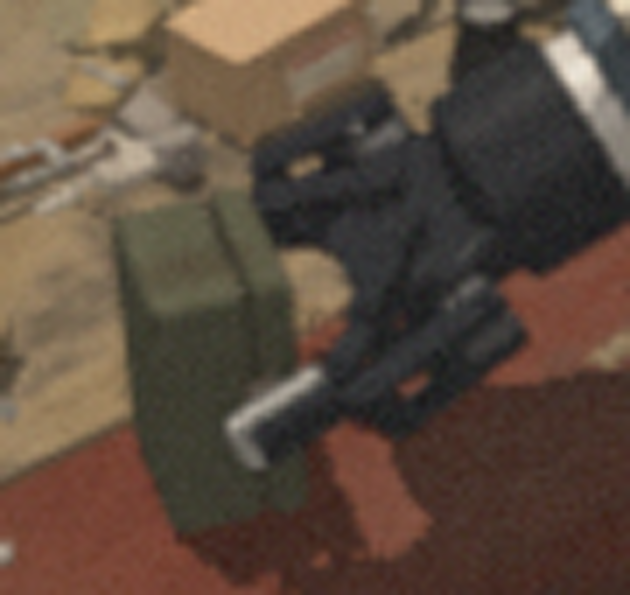

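Front pad sits over the clasp region at mid-height, with the palm clear of the lid. Closing.

Request:
arm_command(targets=[[[0,0,0],[0,0,0]],[[0,0,0],[0,0,0]],[[0,0,0],[0,0,0]],[[0,0,0],[0,0,0]],[[0,0,0],[0,0,0]],[[0,0,0],[0,0,0]],[[0,0,0],[0,0,0]]], claw=1, newtons=80)

```text
t: 16.9
tool_pos: [419.6, 275.2, 45.7]
ee_rot: [-0.312, 0.686, 0.489, 0.438]
wrist_force: [0.3, -6.1, 5.3]
finger_gap: 0.735
```

```bash
python3 mv.py 418.7 275.8 130 -19 65; python3 shot.py c2 160 290 160 275 195 345 160 310; python3 crop.py pics/c2_scene.png pics/c2z.png 225 315 215 300 7
```

```text
t 16.9 pos [419.6 275.2  45.7] F [ 0.3 -6.1  5.3] gap 0.735 q [ 0.02  0.93  2.3   1.96  1.17 -1.66]
shift [7.66, -0.11, -3.52] turn [0.001, -0.002, -0.001] deg 0.2
```

View pics/c2z.png

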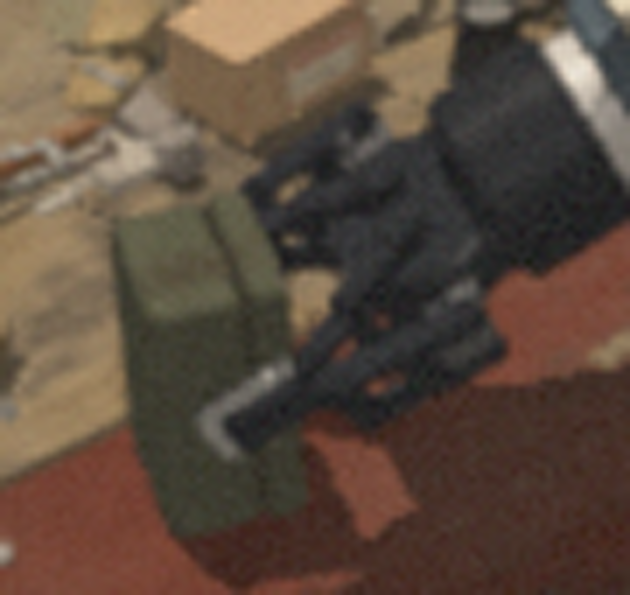

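The gap is 0.735 again (about 62 mm), so the jaws hold the bare wall width, and the tin is still upright. Lifting.

Request:
arm_command(targets=[[[0.5,0,-0.2],[0,0,0]],[[1.4,0,-0.6],[0,0,0]],[[2.7,0,-1.3],[0,0,0]],[[4.5,0,-2.1],[0,0,0]],[[6.3,0,-2.9],[0,0,0]],[[8.1,0,-3.8],[0,0,0]],[[9.5,0,-4.4],[0,0,0]],[[10,0,-4.7],[0,0,0]],[[10,0,-4.7],[0,0,0]]])

```text
t: 17.9
tool_pos: [418.8, 274.9, 156.6]
ee_rot: [-0.312, 0.686, 0.49, 0.438]
wrist_force: [0.8, -0.5, -3.5]
finger_gap: 0.731
```

```bash
python3 shot.py d2 160 290 160 275 195 345 160 310; python3 mv.py 430 180 200 -10 0
```

```text
t 18.0 pos [418.7 274.9 155.4] F [ 0.1 -0.2 -3.8] gap 0.738 q [ 0.01  0.61  2.36  1.83  1.08 -1.39]
shift [0.41, 4.15, -9.69] turn [0.088, -1.133, -0.14] deg 65.6
```

View pics/d2.png

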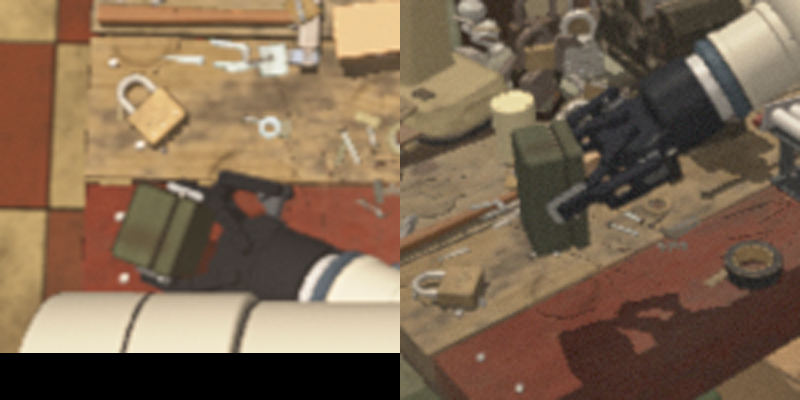

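Request:
arm_command(targets=[[[0,0.2,-0.5],[0.003,-0.04,-0.005]],[[0,0.5,-1.2],[0.008,-0.1,-0.012]],[[0.1,0.9,-2.2],[0.016,-0.2,-0.025]],[[0.1,1.4,-3.3],[0.024,-0.31,-0.038]],[[0.2,1.8,-4.3],[0.033,-0.42,-0.052]],[[0.2,2.3,-5.3],[0.041,-0.53,-0.066]],[[0.3,2.7,-6.3],[0.05,-0.64,-0.079]],[[0.3,3.2,-7.4],[0.058,-0.75,-0.093]],[[0.4,3.6,-8.4],[0.067,-0.86,-0.106]],[[0.4,4.0,-9.3],[0.075,-0.97,-0.12]]])

```text
t: 19.0
tool_pos: [429.3, 182.6, 198.1]
ee_rot: [-0.046, 0.77, 0.633, 0.064]
wrist_force: [-0.3, 1.3, -3.9]
finger_gap: 0.733
```

```bash
python3 mv.py 433 20 200 -2.1 -16.4
```

```text
t 19.0 pos [429.3 182.6 198.1] F [-0.3  1.3 -3.9] gap 0.733 q [0.29 0.2  2.06 0.19 0.81 0.36]
shift [-15.65, 3.53, -2.63] turn [-0.001, -0.441, -0.161] deg 26.9
```

Request:
arm_command(targets=[[[-0.8,0.2,-0.1],[0,-0.03,-0.01]],[[-2,0.5,-0.3],[0,-0.07,-0.025]],[[-4,0.9,-0.7],[0,-0.12,-0.045]],[[-6,1.4,-1],[0,-0.17,-0.065]],[[-8,1.8,-1.3],[0,-0.23,-0.085]],[[-10,2.3,-1.7],[0,-0.28,-0.105]],[[-12,2.7,-2],[0,-0.34,-0.125]],[[-14,3.2,-2.4],[0,-0.4,-0.145]],[[-15.6,3.5,-2.6],[0,-0.44,-0.161]],[[-15.6,3.5,-2.6],[0,-0.44,-0.161]]])

```text
t: 20.0
tool_pos: [431.9, 21.0, 197.6]
ee_rot: [0.096, 0.713, 0.687, -0.101]
wrist_force: [-0.1, 0.6, -3.0]
finger_gap: 0.73
```

```bash
python3 mv.py 433 -110 200 -2.1 -16.4; python3 shot.py e2 240 400 160 275 235 415 130 270; python3 crop.py pics/e2_scene.png pics/e2z.png 250 370 130 230 6
```

```text
t 20.0 pos [431.9  21.  197.6] F [-0.1  0.6 -3. ] gap 0.73 q [ 0.21  0.23  2.05 -0.33  0.96  0.45]
shift [-12.65, 0.6, 3.38] turn [-0.003, -0.006, 0.0] deg 0.4
```

View pics/e2z.png

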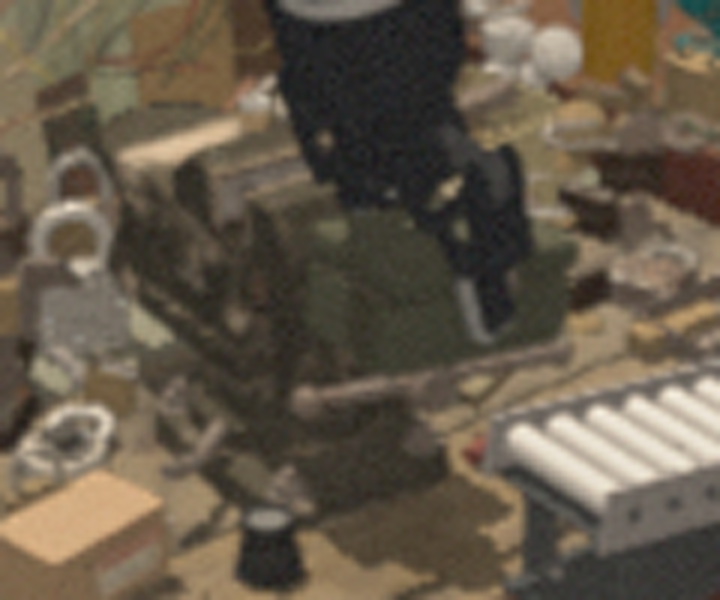

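View pics/e2.png

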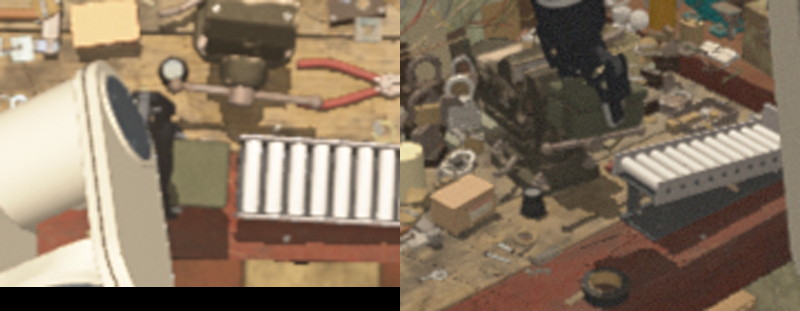

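Tin is held lid up and parallel to the track (top crop px 200,172). I'll move over the load point and compare it with the rails.

```bash
python3 mv.py 432 -112 130 -2.1 -16.4
```

```text
t 20.1 pos [432.6  22.1 198.2] F [ 0.4  0.9 -3.1] gap 0.735 q [ 0.21  0.23  2.04 -0.33  0.96  0.45]
shift [-11.02, 0.44, 10.22] turn [-0.001, -0.009, -0.001] deg 0.5
```

Request:
arm_command(targets=[[[-1,0,0.3],[0,0,0]],[[-3,0.1,1],[0,-0.005,0]],[[-5.5,0.2,1.8],[0,-0.009,0]],[[-8,0.3,2.6],[0,-0.009,0]],[[-10.5,0.4,3.4],[0,-0.009,0]],[[-12.5,0.4,4.2],[0,-0.009,0]],[[-12.2,0.4,6.2],[0,-0.009,0]],[[-11.7,0.4,8.2],[0,-0.009,0]],[[-11.2,0.4,9.7],[0,-0.009,0]],[[-11,0.4,10.2],[0,-0.009,0]]])

```text
t: 21.1
tool_pos: [431.5, -112.3, 130.0]
ee_rot: [0.099, 0.713, 0.687, -0.103]
wrist_force: [-0.2, 0.3, -2.7]
finger_gap: 0.739
```

Request:
arm_command(targets=[[[0,0,0],[0,0,0]],[[0,0,0],[0,0,0]]])

```text
t: 21.3
tool_pos: [433.1, -112.1, 131.8]
ee_rot: [0.1, 0.713, 0.687, -0.102]
wrist_force: [-0.8, -0.1, -2.9]
finger_gap: 0.733
```

```bash
python3 mv.py 432 -112 130 -2.1 -16.4; python3 shot.py f2 300 450 180 275 315 425 140 250; python3 crop.py pics/f2_top.png pics/f2t.png 325 450 195 270 6;python3 crop.py pics/f2_scene.png pics/f2z.png 310 410 150 240 7
```

```text
t 21.3 pos [ 433.1 -112.1  131.8] F [-0.8 -0.1 -2.9] gap 0.733 q [-0.09  0.34  2.11 -0.44  0.72  0.29]
shift [0.06, -0.11, 0.17] turn [0.003, 0.001, -0.001] deg 0.2
```

View pics/f2t.png

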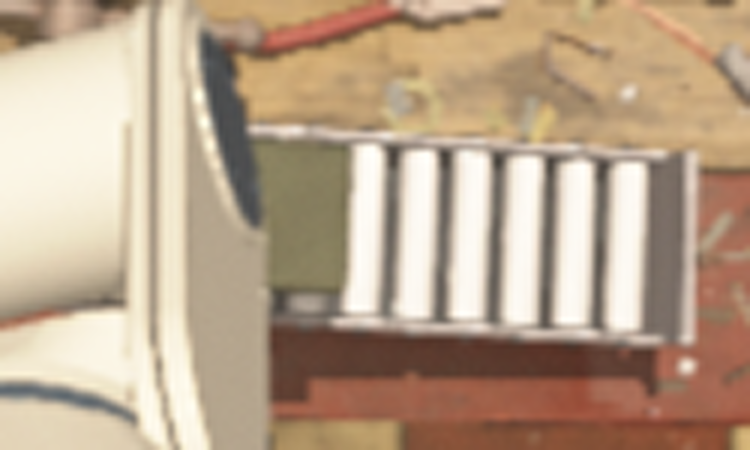

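View pics/f2z.png

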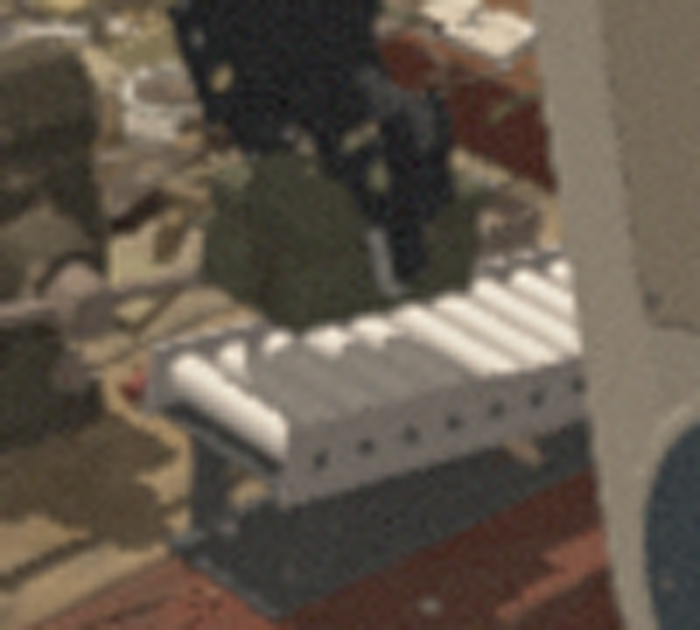

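```bash
python3 - <<'E'
from h import *
import sys
cv=lambda p:(np.array(p,float)+.5)/6-.5+[325,195]
# detect column profile of tin at crop col 300..340
im=cv2.imread("pics/f2_top.png")
sub=cv2.resize(im[195:270,325:450],None,fx=6,fy=6,interpolation=cv2.INTER_CUBIC)
hs=cv2.cvtColor(sub,cv2.COLOR_BGR2HSV)
for x in(285,300,315,330,340):
    m=(hs[:,x,0]>22)&(hs[:,x,0]<50)&(hs[:,x,2]>80)&(hs[:,x,1]>50); ys=np.where(m[120:310])[0]+120
    print(x,ys.min(),ys.max(),onz("top",cv([[x,ys.min()],[x,ys.max()]]),165.4)[:,:2].round(1).tolist())
print(onz("top",cv([[350,200]]),165.4))
# rails at this column: roller-plane rail top edges outer lines
g=cv2.cvtColor(sub,cv2.COLOR_BGR2GRAY)
print("g",g[120:165:3,330],g[285:335:3,330])
E
```

```text
285 147 282 [[462.4, -133.8], [406.1, -134.3]]
300 147 289 [[462.5, -140.1], [403.3, -140.6]]
315 148 289 [[462.2, -146.4], [403.4, -146.8]]
330 146 290 [[463.2, -152.7], [403.2, -153.1]]
340 145 281 [[463.7, -156.9], [407.0, -157.2]]
[[ 440.75809993 -161.20418875  165.4       ]]
g [134 141 156 176 196 194 165 130 112 106 113 122 125 125 125] [121 107  98 102 109 110 111 111 109 102 107 133 145 129 101  81  67]
```

```bash
python3 mv.py 432.2 -113.5 94 -2.1 -16.4
```

```text
t 21.4 pos [ 433.3 -112.1  132. ] F [ 0.6 -0.1 -3.7] gap 0.74 q [-0.09  0.34  2.11 -0.44  0.72  0.29]
shift [0.94, -0.12, 3.69] turn [0.004, 0.001, -0.001] deg 0.2
```

Request:
arm_command(targets=[[[0.1,-0.1,0.5],[0.002,0,0]],[[0.3,-0.1,1.2],[0.004,0,0]],[[0.5,-0.1,2],[0.004,0,0]],[[0.7,-0.1,2.8],[0.004,0,0]],[[0.85,-0.1,3.4],[0.004,0,0]],[[0.94,-0.1,3.7],[0.004,0,0]],[[0.94,-0.1,3.7],[0.004,0,0]],[[0.94,-0.1,3.7],[0.004,0,0]]])

```text
t: 22.2
tool_pos: [431.2, -113.7, 93.1]
ee_rot: [0.098, 0.713, 0.687, -0.104]
wrist_force: [-3.4, -0.7, 3.3]
finger_gap: 0.736
```

```bash
python3 mv.py 432.2 -113.5 91.5 -2.1 -16.4; python3 shot.py h2 300 450 180 275 315 425 140 250; python3 crop.py pics/h2_top.png pics/h2t.png 325 450 195 270 6;python3 crop.py pics/h2_scene.png pics/h2z.png 310 410 150 240 7
```

```text
t 22.2 pos [ 431.2 -113.7   93.1] F [-3.4 -0.7  3.3] gap 0.736 q [-0.09  0.42  2.13 -0.49  0.64  0.35]
shift [0.07, 0.1, 0.15] turn [-0.003, 0.002, -0.0] deg 0.2
```

View pics/h2z.png

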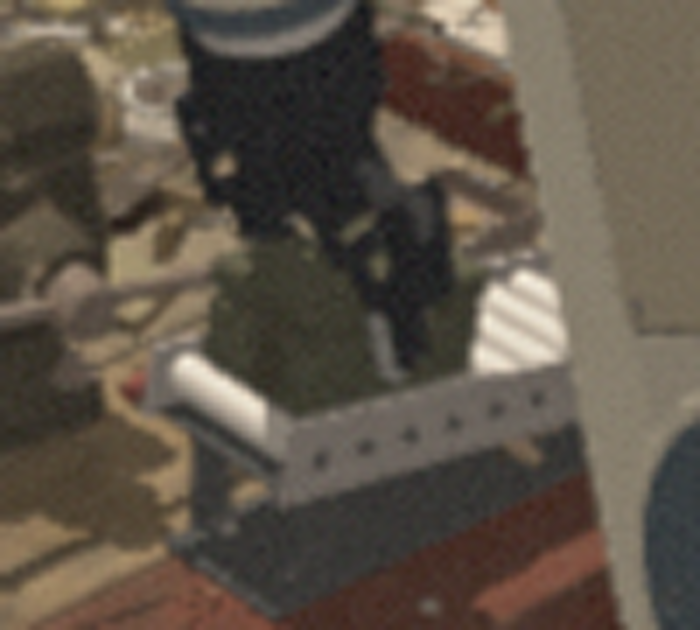

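View pics/h2t.png

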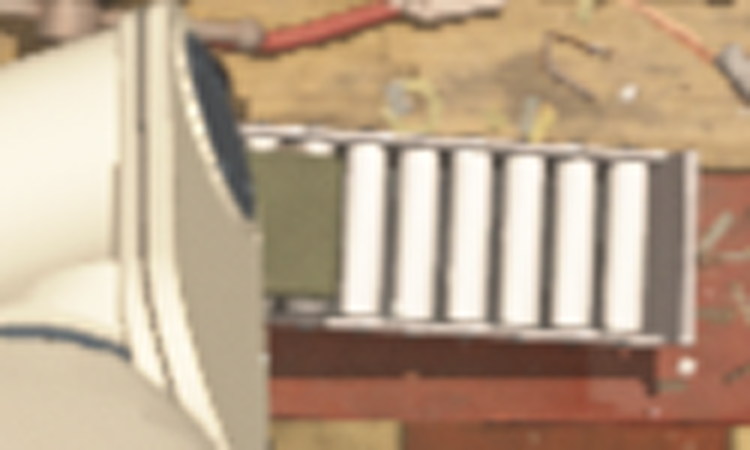

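```bash
python3 - <<'E'
from h import *
cv=lambda p:(np.array(p,float)+.5)/6-.5+[325,195]
print(onz("top",cv([[338,152],[338,294]]),127))
k=lambda p:(np.array(p,float)+.5)/7-.5+[310,150]
p=np.array([424.6,-319.4,50]);d=np.array([-.0363,-.9881,-.1494]);nrm=np.array([-.0055,-.1493,.9888]);y=np.cross(nrm,d)
# predicted scene pixels for tin left-end base corners with tin at rest centre -215
for a,b,c in[(-266,-31.5,0),(-266,31.5,0),(-266,-31.5,50),(-266,31.5,50),(-264.5,-39,0),(-264.5,39,0),(-164,-31.5,50)]:
    print((a,b,c),((proj("scene",p+d*a+y*b+nrm*c)-[310,150])*7).round(0),((proj("top",p+d*a+y*b+nrm*c)-[325,195])*6).round(0))
# pad tips now
from mv import cur
s,t,R=cur()
for w in(-11,11):
  for bk in (6,8): 
    q=t-bk*R[:,2]+w*R[:,0]-34*R[:,1]; print("tip",w,bk,((proj("scene",q)-[310,150])*7).round(0),"height over rollers",((q-p)@nrm).round(1),"y",((q-p)@y).round(1),"x",((q-p)@d).round(0))
print("tin base est at TCP-9.1:",((t-p)@nrm-9.1).round(2), s["wrist_force"],s["wrist_torque"])
E
```

```text
[[ 462.91768494 -161.33322686  127.        ]
 [ 401.76949228 -161.71801072  127.        ]]
(-266, -31.5, 0) [[292. 425.]] [[ 85. 285.]]
(-266, 31.5, 0) [[190. 360.]] [[ 92. 143.]]
(-266, -31.5, 50) [[311. 312.]] [[108. 285.]]
(-266, 31.5, 50) [[206. 250.]] [[115. 138.]]
(-264.5, -39, 0) [[308. 433.]] [[ 87. 302.]]
(-264.5, 39, 0) [[181. 352.]] [[ 96. 127.]]
(-164, -31.5, 50) [[494. 267.]] [[339. 299.]]
tip -11 6 [[421. 349.]] height over rollers 22.1 y -35.0 x -203.0
tip -11 8 [[420. 346.]] height over rollers 23.9 y -35.0 x -203.0
tip 11 6 [[382. 379.]] height over rollers 12.7 y -34.9 x -223.0
tip 11 8 [[381. 376.]] height over rollers 14.5 y -34.9 x -223.0
tin base est at TCP-9.1: 2.77 [-3.6479712  -1.15468541  3.38941717] [ 0.00926691  0.50280231 -0.03633576]
```

```bash
python3 - <<'E'
from h import *
for z in(20,60,100): print(z,onz("top",[[318,194],[336,198],[365,201]],z)[:,:2].round(0).tolist())
E
python3 crop.py pics/e2_top.png pics/e2t.png 290 400 165 245 7; python3 crop.py pics/h2_scene.png pics/h2y.png 290 420 110 230 6
```

```text
20 [[539.0, 4.0], [529.0, -48.0], [522.0, -130.0]]
60 [[535.0, 3.0], [525.0, -46.0], [518.0, -126.0]]
100 [[530.0, 3.0], [521.0, -45.0], [514.0, -122.0]]
```

View pics/e2t.png

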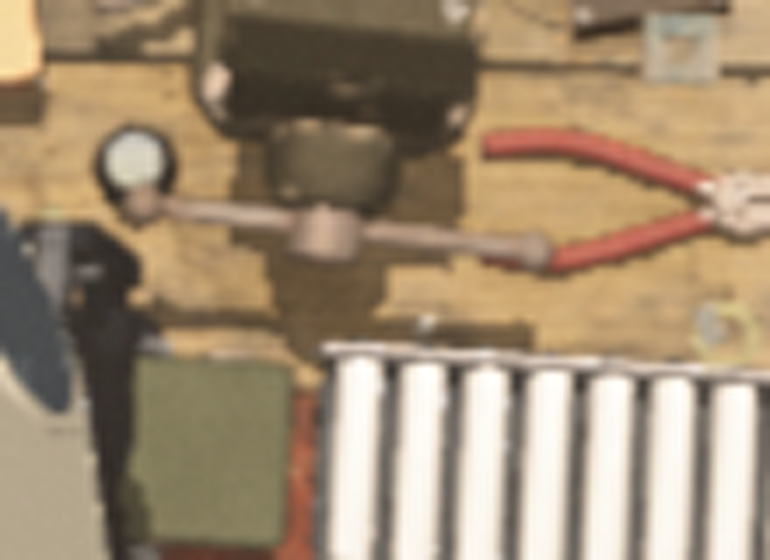

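View pics/h2y.png

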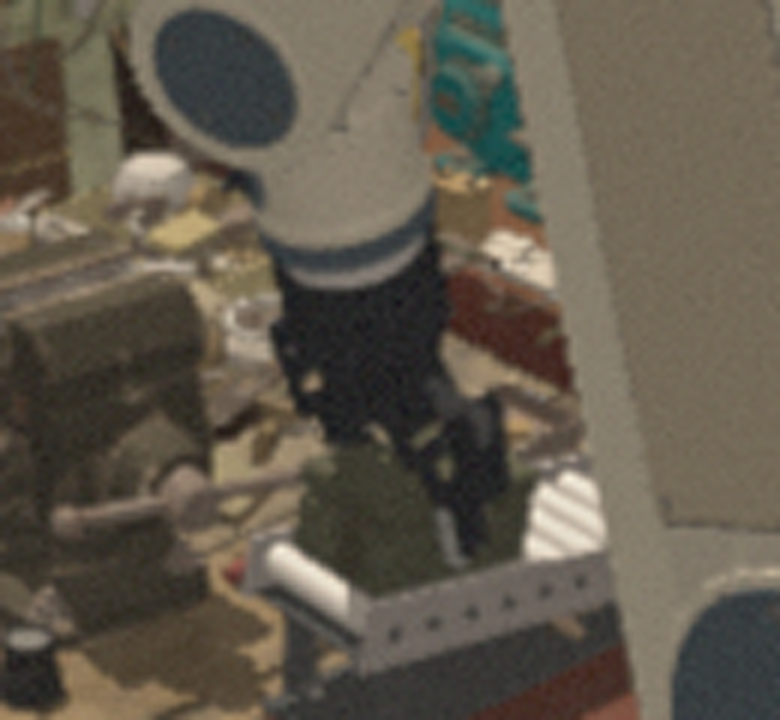

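Contact is starting at z≈93, about 2.8 mm earlier than expected, with a small sideways force. Finger tips are clear of the rails by calculation, so I'll lower in small steps.

Request:
arm_command(targets=[[[0.02,0,0.07],[0,0,0]],[[0.02,0,0.07],[0,0,0]]])

```text
t: 22.5
tool_pos: [431.2, -114.0, 93.0]
ee_rot: [0.099, 0.713, 0.687, -0.105]
wrist_force: [-5.9, -2.2, 11.1]
finger_gap: 0.728
```

```bash
python3 mv.py 432.2 -113.5 91.5 -2.1 -16.4; python3 -c "
from mv import cur
print(cur()[0]['wrist_torque'].round(3))"
```

```text
t 22.5 pos [ 431.2 -114.    93. ] F [-5.9 -2.2 11.1] gap 0.728 q [-0.09  0.42  2.13 -0.5   0.64  0.35]
shift [0.09, 0.1, 0.13] turn [-0.003, 0.002, -0.0] deg 0.2
[-0.415  0.829 -0.13 ]
```

The resultant contact force is roughly centred under the tin. The early contact also fits the pads having swung forward and slid the standing tin a little deeper as they closed, so I read it as resting on the rollers. I'll relieve the preload and check before releasing.

Request:
arm_command(targets=[[[-0.02,0.0,-0.08],[0,0,0]],[[-0.02,0.0,-0.08],[0,0,0]]])

```text
t: 22.7
tool_pos: [432.2, -113.3, 93.2]
ee_rot: [0.099, 0.713, 0.687, -0.103]
wrist_force: [-0.8, -0.8, -2.2]
finger_gap: 0.735
```

```bash
python3 shot.py i2 300 450 180 275 315 425 140 250; python3 crop.py pics/i2_scene.png pics/i2z.png 325 400 165 230 10; python3 -c "
from mv import cur
s=cur()[0];print(s['wrist_torque'].round(3),s['wrist_force'].round(1))"
```

```text
[0.273 0.026 0.017] [ 0.1 -0.4 -0.8]
```

View pics/i2z.png

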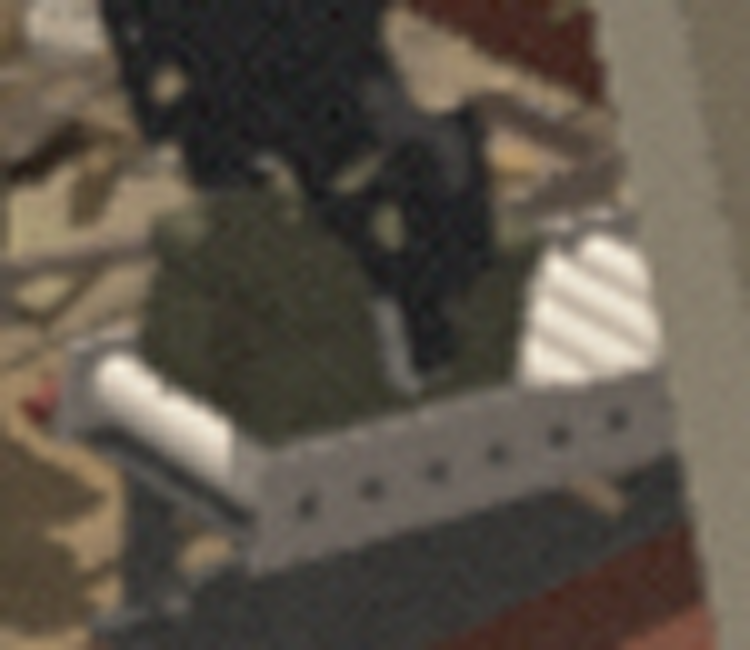

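The tin sits between the rails with almost no load (Fz about -0.8 N, close to its weight now carried by the rollers). Releasing.

Request:
arm_command(targets=[[[0,0,0],[0,0,0]],[[0,0,0],[0,0,0]],[[0,0,0],[0,0,0]],[[0,0,0],[0,0,0]],[[0,0,0],[0,0,0]],[[0,0,0],[0,0,0]]], claw=0)

```text
t: 23.4
tool_pos: [431.7, -113.5, 93.2]
ee_rot: [0.099, 0.713, 0.687, -0.104]
wrist_force: [0.4, 0.1, 0.4]
finger_gap: 0.998
```

```bash
python3 shot.py j2 300 450 180 275 315 425 140 250; python3 mv.py 435 -90 180 -2.1 -16.4
```

```text
t 23.5 pos [ 431.7 -113.4   93.2] F [-0.1 -0.1 -0.1] gap 0.998 q [-0.09  0.42  2.13 -0.49  0.64  0.35]
shift [-0.2, 0.22, -8.99] turn [-0.002, 0.001, -0.001] deg 0.1
```

View pics/j2.png

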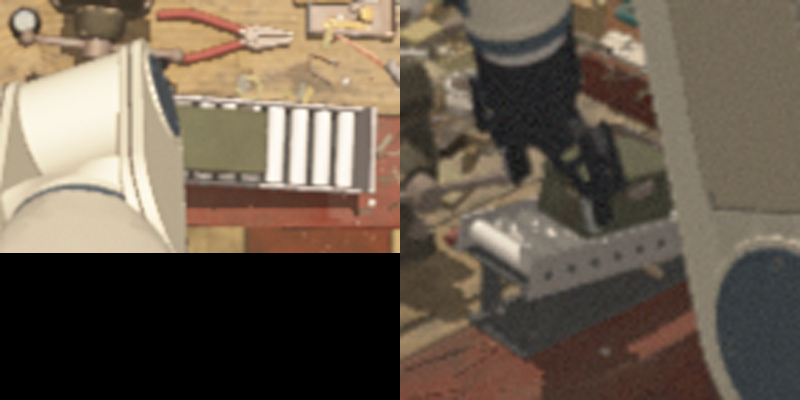

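It's rolling freely. I hold still until it is out of the fingers, then back off.

Request:
arm_command(targets=[[[0,0,0],[0,0,0]],[[0,0,0],[0,0,0]],[[0,0,0],[0,0,0]],[[0,0,0],[0,0,0]],[[0,0,0],[0,0,0]],[[0,0,0],[0,0,0]],[[0,0,0],[0,0,0]],[[0,0,0],[0,0,0]],[[0,0,0],[0,0,0]],[[0,0,0],[0,0,0]]])

```text
t: 24.5
tool_pos: [431.7, -113.4, 93.2]
ee_rot: [0.099, 0.713, 0.687, -0.104]
wrist_force: [0.7, 0.5, 0.6]
finger_gap: 0.999
```

Request:
arm_command(targets=[[[0,0,-1],[0,0,0]],[[0,0,-3],[0,0,0]],[[0,0,-5],[0,0,0]],[[0,0,-7],[0,0,0]],[[0,0,-9],[0,0,0]],[[3,0,-11],[0,0,0]],[[7,0,-13],[0,0,0]],[[11,0,-15],[0,0,0]],[[14,0,-16],[0,0,0]],[[14,0,-16],[0,0,0]]])

```text
t: 25.5
tool_pos: [439.5, 69.5, 208.1]
ee_rot: [0.099, 0.712, 0.688, -0.102]
wrist_force: [-0.4, 0.4, 0.8]
finger_gap: 1.001
```

```bash
python3 shot.py k2 320 460 180 275 315 425 140 250; python3 crop.py pics/k2_top.png pics/k2t.png 325 450 195 270 6; cp pics/k2_scene.png pics/k2s.png
```

```text
(no output)
```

View pics/k2t.png

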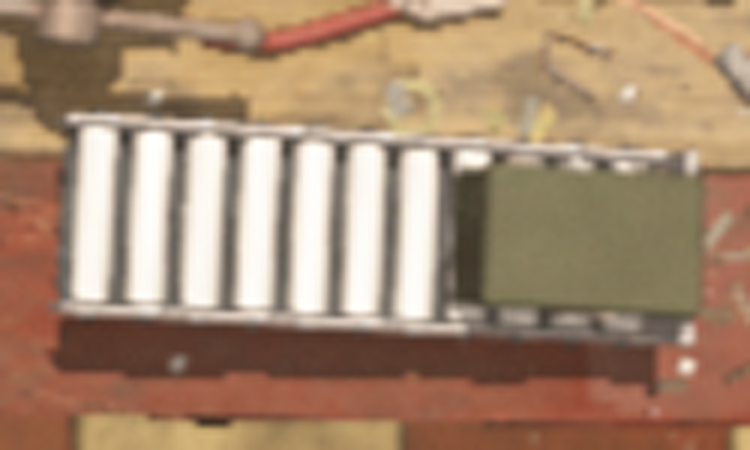

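View pics/k2s.png

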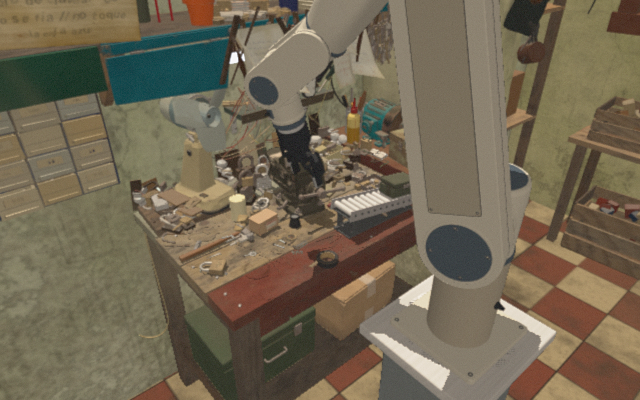

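```bash
python3 mv.py 439.5 69.5 208 -2.1 -16.4; python3 - <<'E'
from h import *
cv=lambda p:(np.array(p,float)+.5)/6-.5+[325,195]
p=np.array([425.9,-319.4,50]);d=np.array([-.0363,-.9881,-.1494]);nrm=np.array([-.0055,-.1493,.9888]);y=np.cross(nrm,d)
im=bot.read_camera("top")
sub=cv2.resize(im[195:270,325:450],None,fx=6,fy=6,interpolation=cv2.INTER_CUBIC);hs=cv2.cvtColor(sub,cv2.COLOR_BGR2HSV)
m=((hs[...,0]>22)&(hs[...,0]<50)&(hs[...,2]>85)&(hs[...,2]<160)&(hs[...,1]>50)).astype(np.uint8)*255
m[:140]=0;m[330:]=0;m[:,:440]=0
m=cv2.morphologyEx(m,cv2.MORPH_OPEN,np.ones((25,25)))
c=max(cv2.findContours(m,0,2)[0],key=cv2.contourArea)
W=onplane("top",cv(c[:,0,:]),p+50*nrm,nrm)-p
print(cv2.minAreaRect(np.c_[W@d,W@y].astype(np.float32)))
E
```

```text
t 25.6 pos [438.5  66.6 207.4] F [-0.  -0.4 -0.2] gap 1.002 q [ 0.31  0.24  2.   -0.32  1.02  0.52]
shift [0.26, 0.09, -0.14] turn [-0.001, 0.001, 0.001] deg 0.1
((-58.587833404541016, 0.6669254302978516), (83.2018051147461, 58.298255920410156), 1.8649038076400757)
```

```bash
python3 - <<'E'
from h import *
cv=lambda p:(np.array(p,float)+.5)/6-.5+[325,195]
p=np.array([425.9,-319.4,50]);d=np.array([-.0363,-.9881,-.1494]);nrm=np.array([-.0055,-.1493,.9888]);y=np.cross(nrm,d)
P=cv([[487,235],[702,240],[489,165],[700,172],[485,303],[698,314]])
for h in(50,):
    W=onplane("top",P,p+h*nrm,nrm)-p; print(h,(W@d).round(1),(W@y).round(1))
W=onplane("top",cv([[455,235]]),p,nrm)-p; print("base left edge",W@d)
im=bot.read_camera("top"); cv2.imwrite("pics/fin.png",im)
a=cv2.imread("pics/k2_top.png"); print("moved since",np.abs(a[205:255,330:445].astype(int)-im[205:255,330:445]).max(), "others", np.abs(cv2.imread('pics/top0.png')[130:214,190:300].astype(int)-im[130:214,190:300]).mean())
E
python3 crop.py pics/fin.png pics/fint.png 385 450 205 260 10
```

```text
50 [ -99.7   -0.7 -100.    -2.6  -99.4   -1.6] [ -0.5   3.1  30.   33.1 -30.1 -29.5]
base left edge [-97.22981888]
moved since 4 others 20.7527417027417
```

View pics/fint.png

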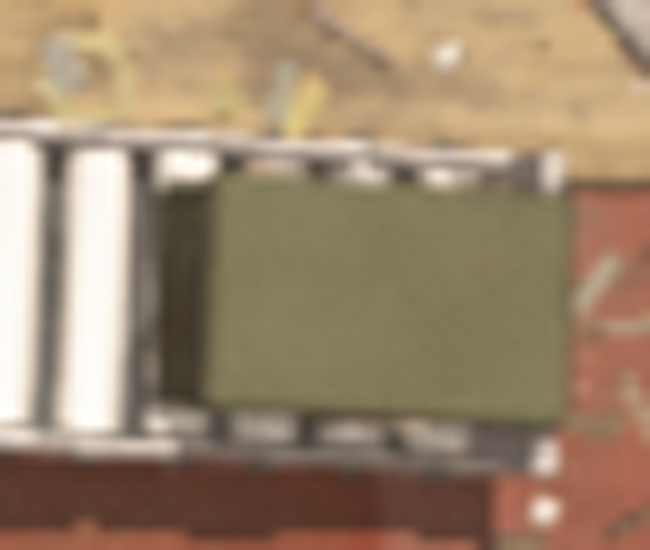

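View pics/fin.png

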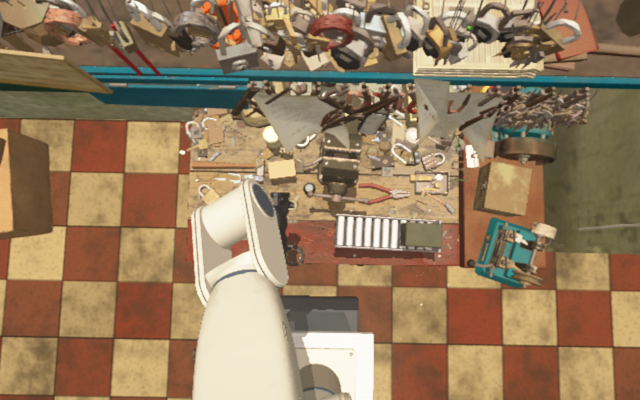

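```bash
python3 -c "
from workcell import bot
print(bot.close_job())"
```

```text
the job is handed in; nothing more can be done
None
```

The tin is now lid up and resting against the stop, and I handed the job in at about 26 s.

**What I did:**
- I gripped the tin by its right end with the tool tilted 45° and turned it 90° onto its left end.
- From the lid side I regripped it at mid-height and turned it lid up, matching the track's slope.
- I lowered it onto the rollers about 215 mm uphill of the stop and opened the gripper. It rolled down by itself.

**Last checks:**
- **Position:** in the top view the tin spans about x = -100 to -1 mm in the stop frame, close to centred between the rails. It did not move between successive pictures.
- **Robot:** the arm is clear of everything and the measured forces are near zero.
- **Other things:** the hammer, carton, pliers and rim lock looked unmoved in the last top picture. The arm hid part of the padlock there; I last saw it whole, in its original place, when I lifted the tin off its end.

**Checks that disagreed or failed:**
- The top camera read 1 to 3 mm off from the arm's own positions.
- The tin met the rollers about 2.8 mm earlier than I calculated, with a sideways force of up to 6 N. I put this down to the tin sliding slightly deeper into the jaws at the second grip, but did not confirm it.
- One automatic outline of the final tin came out too short at 83 mm, so the final span comes from edge points I picked by hand.

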